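# Show the founder's seal in a bronze cup to the bench camera with an inspection mirror

### The job

Tip the three tagua nuts out of the bronze cup into the wooden tray and stand the emptied cup upright in the middle of the round wooden stand in front of the bench camera. Then take the inspection mirror off its rest and hold it above the cup, its centre on the camera's line of sight and its reflecting face angled so that the camera looks straight down into the cup at the seal in its floor; finish while still holding the mirror free in the air at that angle, and leave the other things on the bench where they are.

Things in the scene. Friction and masses are not known exactly. Their poses are not given: they have to be found in the camera images.
- cup: plain bronze cup, 80 mm high, slightly tapered: 61 mm across the foot, 68 mm across the mouth, walls 3 mm, inner floor 5 mm above its underside; about 0.3 kg. At the start it stands upright on the bench holding the three nuts. Origin: centre of its underside; z axis: up through the mouth. It is round: its yaw has no meaning.
- cup_mark (a point): the founder's seal: a raised round boss 16 mm across in the middle of the cup's inner floor, 6 mm above the cup's underside; covered by the nuts until the cup is emptied
- nut1: tagua nut, brown, egg-shaped, 22 x 18 mm, 12 g; at the start it lies loose in the bottom of the cup and it rolls out when the mouth is tipped to point 20 to 30 degrees below level (at less it may stick). Origin: its centre
- nut2: tagua nut, brown, egg-shaped, 22 x 18 mm, 12 g; at the start it lies loose in the bottom of the cup and it rolls out when the mouth is tipped to point 20 to 30 degrees below level (at less it may stick). Origin: its centre
- nut3: tagua nut, brown, egg-shaped, 22 x 18 mm, 12 g; at the start it lies loose in the bottom of the cup and it rolls out when the mouth is tipped to point 20 to 30 degrees below level (at less it may stick). Origin: its centre
- tray: open square tray of pale wood, 200 x 200 mm outside, 42 mm high, walls and floor 8 mm thick, fixed to the bench. Origin: centre of its underside; x and y axes along its sides, z up
- stand: round flat-topped stand of dark turned wood, 96 mm across, 14 mm high, fixed to the bench, empty at the start. Origin: centre of its underside; its x axis points to the foot of the bench camera
- mirror: inspection mirror, 80 g: dark round handle 11 mm thick, 116 mm long, thin stem, round mirror 52 mm across joined by its back to the stem; face parallel to the handle. Origin: mid-handle, on its axis; x: along the handle to the mirror; z: square to the face, out of its BACK (face looks along -z). Starts level on its rest, face down, handle axis 40 mm and face 29 mm above the bench
- mirror_face (a point): centre of the reflecting face: 95 mm from the middle of the handle along the mirror's x axis and 11 mm to the face side (-z); axes as mirror
- rest: mirror rest of dark wood, fixed: foot 150 x 44 x 6 mm, two posts 12 mm thick and 47 mm high centred 48 mm either side of its middle, with notches 14 mm wide, 12 mm deep, in which the handle lies; between the posts (84 mm free) it can be taken from above. Origin: centre of the underside; x axis: along the handle towards the mirror
- lens (a point): middle of the lens front of the bench camera, 170 mm above the bench, 155 to 190 mm from the stand's axis. The camera is fixed: a level black barrel 37 mm thick, 96 mm long on a steel post (223 mm high, round foot 90 mm across) 58 mm behind the lens, and looks over the middle of the stand. x axis: level, away from the scene; the line of sight is level, from here along -x; z up
- aim (a point): direction only (its position is that of lens): its z axis is the line that halves the angle between the camera's line of sight (level, away from the lens) and straight up. A mirror whose back looks along this z axis, and its face the opposite way, turns the line of sight straight down
- cat: bystander: ebony carving of a curled sleeping cat, about 60 x 55 x 30 mm, 50 g; origin under its middle
- jar: bystander: empty amber glass jar, 60 mm across, 80 mm high; origin at the centre of its underside
- incense_box: bystander: round lidded bronze incense box, 64 mm across, 53 mm high to the finial; origin at the centre of its underside
- drill: bystander: hand drill lying on its side, 220 mm long over the bit, 56 mm high; origin on the bench below its gear wheel, x axis towards the bit
- knife: bystander: carving knife lying down, 140 mm long, 14 mm high; origin on the bench below the front of its handle, x axis towards the blade
Things that resemble listed ones, but are neither listed nor needed, are in the scene too. Leave any pink look-alike of the cup alone.

How it is judged:
On the way, in this order (a step that is already met when the one before it is completed fails the run):
1. all three nuts lie in the tray, tipped out of the cup (x of nut1 in the frame of tray between -0.092 and 0.092 m and y of nut1 in the frame of tray between -0.092 and 0.092 m and z of nut1 in the frame of tray between 0 and 0.045 m and x of nut2 in the frame of tray between -0.092 and 0.092 m and y of nut2 in the frame of tray between -0.092 and 0.092 m and z of nut2 in the frame of tray between 0 and 0.045 m and x of nut3 in the frame of tray between -0.092 and 0.092 m and y of nut3 in the frame of tray between -0.092 and 0.092 m and z of nut3 in the frame of tray between 0 and 0.045 m), for 0.2 s.
2. the emptied cup stands upright in the middle of the stand, let go (all of step 1 and horizontal distance between cup and stand below 0.012 m and height (world z) of cup between 0.01 and 0.018 m and angle between cup's own z axis and vertical below 0.06 rad and linear speed of cup below 0.02 m/s and contact force between the fingers and cup below 0.2 N), for 0.3 s.
At the end, for the whole second after the job is handed in: Nuts in the tray; empty cup let go on the stand, upright (3 deg), centred (12 mm); mirror in the fingers alone, still, face centre within 8 mm of the line of sight and 10 mm of plumb over the seal, turned within 5 deg of the angle that sends the sight line straight down (all of step 2 and y of mirror_face in the frame of lens between -0.008 and 0.008 m and z of mirror_face in the frame of lens between -0.008 and 0.008 m and horizontal distance between mirror_face and cup_mark below 0.01 m and angle between the z axis of mirror and the z axis of aim, either way round below 0.0875 rad and z of lens in the frame of mirror below -0.05 m and contact force between the fingers and mirror above 1 N and linear speed of mirror below 0.02 m/s and angular speed of mirror below 0.2 rad/s and contact force between mirror and cup below 0.1 N and contact force between mirror and stand below 0.1 N and contact force between mirror and rest below 0.1 N and contact force between mirror and tray below 0.1 N); the arm keeps its last pose, push and grip.
It fails at once if the ebony sleeping cat is shifted more than 30 mm (distance of cat from where it was at the start of the episode above 0.03 m).
It fails at once if the amber jar is shifted more than 30 mm (distance of jar from where it was at the start of the episode above 0.03 m).
It fails at once if the bronze incense box is shifted more than 30 mm (distance of incense_box from where it was at the start of the episode above 0.03 m).
It fails at once if the hand drill is shifted more than 30 mm (distance of drill from where it was at the start of the episode above 0.03 m).
It fails at once if the carving knife is shifted more than 30 mm (distance of knife from where it was at the start of the episode above 0.03 m).
It also fails if it takes over 72 s, if anything falls off the work surface, if the arm or the gripper's body presses on something with over 40 N, if the wrist force passes 120 N, or if a joint passes its speed limit or range.

### The arm

A 6-joint arm with a two-finger parallel gripper is mounted at the origin on the work surface. World frame = base frame: x ahead of the robot, y to its left, z up, the work surface at z = 0. Lengths are in m, angles in rad, forces in N, time in s.
With the tool pointing down it reaches from about 0.35 to 0.975 m from the base axis. Payload 7.1 kg.
Tool frame: the origin (TCP) lies on the centre line of the jaws, within the pads' length; the fingertips stand finger_overhang ahead of it and the grasp point (between the pads) lies 8 mm behind it (finger_overhang is the distance from the TCP to the fingertips, in m); z points along the fingers, y is the line along which they close (so a half turn about z gives the same grasp; the last joint's range is limited). The gripper opens to 88 mm and grips with 3 to 60 N. Pads are 20 mm wide; open, the fingers measure 115 mm over their backs; the gripper's body (75 mm by 178 mm) begins 61 mm behind the grasp point.
Start: joints at [1.312, 0.423, 1.63, -0, 1.089, -0.019], TCP at [0.148, 0.607, 0.234] pointing down, gripper open.
Joint ranges: [-3, 3], [-0.9, 2.11], [0.09, 2.58], [-1.31, 4.45], [0.11, 2.69], [-2.54, 2.54]. Speed limits (rad/s): [2.39, 2.39, 3.01, 3.14, 3.14, 3.14].

### API

Orientations are given as [roll, pitch, yaw] about the fixed x, y, z axes, in that order (R = Rz(yaw) Ry(pitch) Rx(roll)).
In Python, from plant import * gives the robot as it stands.
- The arm moves only by the shell command python3 -m inch 'ROWS'. ROWS is JSON, a list of rows, each a list of 7 numbers: the shift along the tool's x, y, z each as a share of 1 m, from -1 to 1, then the turn, a rotation vector about the tool's x, y, z each as a share of 360 degrees, from -1 to 1, then the opening, from 0 (shut) to 1 (fully open). In form: [[dx, dy, dz, rx, ry, rz, jaw], ...]. A call has 1 to 12 rows; each row is the pose to reach, as a shift and turn from the pose commanded when the call began, along the tool's axes at that moment, turning the shorter way round; what a row does not reach only later rows make up. A row lasts 1/12 s, in which the tool goes at most 41.7 mm and 7.16 degrees, less where a joint would pass 70% of its speed; a pose out of reach is approached as far as the arm can. A call with a number of a shift or a turn outside -1 to 1 is refused whole. A call with a gripper value outside its range is refused whole. The fingers move at their own pace and stop on an object; the grip force is fixed at half the most. Time passes only in rows, so rows that repeat a pose let the fingers close. It gives the time, the measured TCP pose, the force, the opening and the grip force at its end, in the units of the state.
- read_state(): the state, without advancing time (a new reading comes with each control period).
- get_image(name): name is "scene" or "top" or "wrist"; returns the picture (420x560x3 uint8, blue, green, red); there is no depth.
- camera_info(name): a dict with "K" (3x3 intrinsics, pixels), "R" (3x3) and "t" (3): a world point X has camera coordinates R X + t; the wrist camera has in their place "mount" (4x4, takes a point from camera to tool coordinates, whose origin is the TCP and whose axes are the flange's). Camera axes: x right, y down, z forward; pixel columns grow to the right and rows downward; lengths in m; the calibration is good to about 2 mm. A picture is of the moment at which its call begins: read the wrist's pose just before it. camera_info takes no time and is no camera call.
- job_done(): hands the job in; it is judged then, once.
The state is a dict: "t": time; "qpos": joint angles; "joint_velocities": joint speeds; "effort": joint torques, N m; "tcp_pos": TCP position; "tool_rot": TCP orientation; "contact_force": force on the tool from outside, world axes, zero at the start; "ft_torque": the same for the moment, N m; "grip_width": opening from 0.0 (shut) to 1.0 (fully open); "grip_force": force on a finger pad.
Only numpy, scipy, OpenCV 4.12 (cv2) and the standard library are available. Lean on these libraries where they do the work, as an engineer would, in place of code of your own. Each camera call takes 0.05 s, during which the arm holds its last target. There are 200 camera calls.

## Working session

There is one attempt and no reset: what is moved stays moved. The work goes in short steps, Python scripts to look and compute and a shell command to move; the robot and the scene stay as the last step left them, time stands still between calls to the robot, and variables do not carry over. Pictures are saved under pics/ and viewed, at most 10 in all, crops included, and the job is handed in when it is done.

```bash
mkdir -p pics; ls; python3 - <<'E'
from plant import *
import cv2,numpy as np
s=read_state();print(s)
a=get_image("scene");b=get_image("top")
cv2.imwrite("pics/scene.png",a);cv2.imwrite("pics/top.png",b)
for n in("scene","top","wrist"):print(n,camera_info(n))
try: print(finger_overhang)
except Exception as e: print(e)
E
```

```text
pics
{'t': 0.0, 'qpos': array([ 1.31200742e+00,  4.23822436e-01,  1.63066043e+00,  1.25779095e-05,
        1.08859445e+00, -1.89976124e-02]), 'joint_velocities': array([-0.00051257, -0.00021551, -0.00108261,  0.00082855, -0.00040897,
       -0.00094215]), 'effort': array([ 5.44267334e-05, -5.44606125e+01, -2.73678499e+01,  6.43623504e-02,
        2.24876142e-02, -1.30694075e-04]), 'tcp_pos': array([0.14827417, 0.60661979, 0.23292479]), 'tool_rot': array([-3.14010847e+00, -3.93364069e-05,  2.90179549e+00]), 'contact_force': array([-0.11740974,  0.59347617,  0.01238638]), 'ft_torque': array([ 0.02200228,  0.02090895, -0.03391781]), 'grip_force': 0.0, 'grip_width': 1.0031806548163038}
scene {'K': array([[520.39922082,   0.        , 276.66761632],
       [  0.        , 520.39922082, 216.68104097],
       [  0.        ,   0.        ,   1.        ]]), 'R': array([[-0.59789372,  0.80154983,  0.00640094],
       [ 0.55032693,  0.41628087, -0.72377517],
       [-0.58280645, -0.42921802, -0.69000618]]), 't': array([ 0.35023005, -0.22032156,  1.80436794])}
top {'K': array([[429.06884536,   0.  
[... 154 characters left out ...]
0.99988413, -0.0099612 ],
       [-0.99677307,  0.01226519, -0.07932852],
       [ 0.0794415 ,  0.00901593, -0.99679876]]), 't': array([-0.01023119,  0.58490203,  1.27126699])}
wrist {'K': array([[299.73323506,   0.        , 282.09757415],
       [  0.        , 299.73323506, 209.3902665 ],
       [  0.        ,   0.        ,   1.        ]]), 'mount': array([[ 5.52793602e-04, -9.54760083e-01, -2.97376661e-01,
         8.30676706e-02],
       [ 9.99999197e-01,  8.66930864e-04, -9.24476806e-04,
        -5.54141105e-04],
       [ 1.14045856e-03, -2.97375911e-01,  9.54759795e-01,
        -1.51254755e-01],
       [ 0.00000000e+00,  0.00000000e+00,  0.00000000e+00,
         1.00000000e+00]])}
0.011
```

View pics/scene.png

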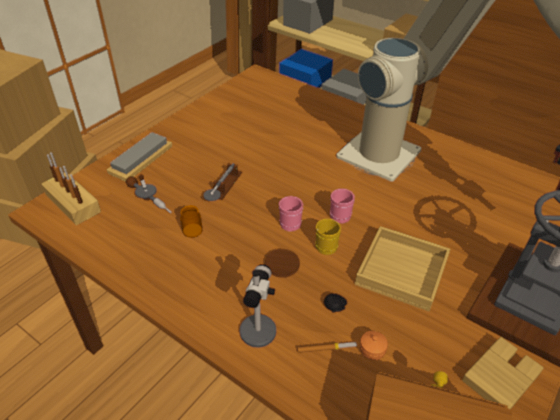

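View pics/top.png

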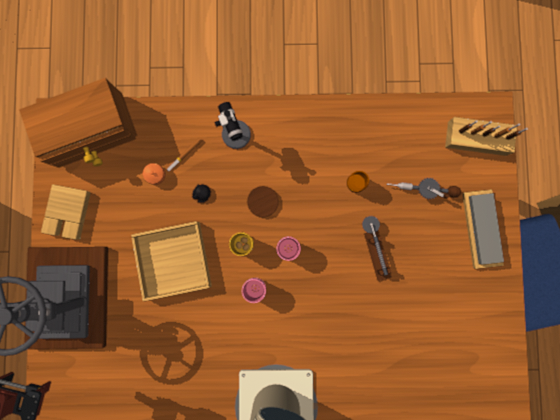

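Scene view: bronze cup at (327,236), pink decoys at (291,213) and (342,205), tray at (403,265), stand at (281,262), camera foot at (258,330), mirror at (222,183). Top view: cup (241,244), stand (264,202), tray (171,261), camera foot (236,134), mirror head (372,225), handle towards (386,272). Next I measure these with masks.

```bash
cat > h.py <<'E'
from plant import *
import cv2,numpy as np
from scipy.spatial.transform import Rotation as Ro
def tool(s=None):
    s=s or read_state(); T=np.eye(4); T[:3,:3]=Ro.from_euler('xyz',s["tool_rot"]).as_matrix(); T[:3,3]=s["tcp_pos"]; return T
def cam(n,T=None):
    c=camera_info(n)
    if n=="wrist":
        M=T@c["mount"]; return c["K"],M[:3,:3].T,-M[:3,:3].T@M[:3,3]
    return c["K"],c["R"],c["t"]
def ray(C,u,v):
    K,R,t=C; d=R.T@np.linalg.solve(K,[u,v,1.]); return -R.T@t,d/np.linalg.norm(d)
def plane(C,u,v,z):
    o,d=ray(C,u,v); return o+d*(z-o[2])/d[2]
def proj(C,X):
    K,R,t=C; p=K@(R@np.asarray(X)+t); return p[:2]/p[2]
def shot(n,f=None):
    s=read_state(); im=get_image(n)
    if f: cv2.imwrite(f,im)
    return im,cam(n,tool(s) if n=="wrist" else None)
def move(p,R=None,T=None):
    "row numbers to reach position p, rotation R from present tool frame"
    T=tool() if T is None else T
    d=T[:3,:3].T@(np.asarray(p)-T[:3,3]); w=np.zeros(3) if R is None else Ro.from_matrix(T[:3,:3].T@R).as_rotvec()/(2*np.pi)
    return np.round(d,4),np.round(w,4)
E
python3 - <<'E'
from h import *
b=cv2.imread("pics/top.png");a=cv2.imread("pics/scene.png")
C=cam("top");S=cam("scene")
H=cv2.cvtColor(b,cv2.COLOR_BGR2HSV)
for n,(u,v) in dict(cup=(241,244),stand=(264,202),stand_e=(250,200),foot=(244,140),bench=(300,200),tray=(150,270),mir=(370,222),rest=(380,255),bar=(228,108),white=(232,122)).items(): print(n,H[v,u])
def blob(m,u,v,r):
    M=np.zeros_like(m);cv2.circle(M,(u,v),r,255,-1);cs,_=cv2.findContours(m&M,cv2.RETR_EXTERNAL,cv2.CHAIN_APPROX_NONE)
    return max(cs,key=cv2.contourArea)
m=cv2.inRange(H,(22,120,20),(35,255,255)); c=blob(m,241,244,18);e=cv2.fitEllipse(cv2.convexHull(c));print("cup",e,plane(C,*e[0],.08))
m=cv2.inRange(H,(0,0,0),(12,255,110)); c=blob(m,264,202,22);e=cv2.fitEllipse(cv2.convexHull(c));print("stand",e,plane(C,*e[0],.014))
for n,u,v,z in [("mirhead",372,225,.031),("handle end",386,272,.04),("jar",358,182,.08),("cat",202,193,.03),("pink1",289,248,.08),("pink2",254,291,.08)]: print(n,plane(C,u,v,z))
for u,v in [(133,236),(199,224),(208,286),(141,300)]: print("traycorner",plane(C,u,v,.042))
t=cv2.resize(b[95:295,120:400],None,fx=2.8,fy=2.8,interpolation=cv2.INTER_CUBIC)
cv2.imwrite("pics/topcrop.png",t)
t=cv2.resize(a[150:360,170:370],None,fx=2.8,fy=2.8,interpolation=cv2.INTER_CUBIC);cv2.imwrite("pics/scrop.png",t)
E
```

```text
cup [ 15 162 121]
stand [ 11 183  92]
stand_e [ 11 184  93]
foot [165   7  69]
bench [ 13 196 147]
tray [ 17 149 139]
mir [ 0 14 93]
rest [  6  20 126]
bar [15 32 32]
white [160  26  29]Traceback (most recent call last):
  File "<stdin>", line 9, in <module>
cv2.error: OpenCV(4.12.0) /io/opencv/modules/imgproc/src/shapedescr.cpp:361: error: (-201:Incorrect size of input array) There should be at least 5 points to fit the ellipse in function 'fitEllipseNoDirect'
```

```bash
python3 - <<'E'
from h import *
b=cv2.imread("pics/top.png");a=cv2.imread("pics/scene.png")
C=cam("top");H=cv2.cvtColor(b,cv2.COLOR_BGR2HSV)
print(H[244,228:256].tolist())
def blob(m,u,v,r):
    M=np.zeros_like(m);cv2.circle(M,(u,v),r,255,-1);cs,_=cv2.findContours(m&M,cv2.RETR_EXTERNAL,cv2.CHAIN_APPROX_NONE)
    return max(cs,key=cv2.contourArea)
m=cv2.inRange(H,(0,0,0),(12,255,110)); c=blob(m,264,202,22);e=cv2.fitEllipse(cv2.convexHull(c));print("stand",e,plane(C,*e[0],.014))
for n,u,v,z in [("cup",241,244,.08),("mirhead",372,225,.031),("handle end",386,272,.04),("jar",358,182,.08),("cat",202,193,.03),("pink1",289,248,.08),("pink2",254,291,.08)]: print(n,plane(C,u,v,z))
for u,v in [(133,236),(199,224),(208,286),(141,300)]: print("traycorner",plane(C,u,v,.042))
t=cv2.resize(b[95:295,120:400],None,fx=2.8,fy=2.8,interpolation=cv2.INTER_CUBIC)
cv2.imwrite("pics/topcrop.png",t)
t=cv2.resize(a[150:360,170:370],None,fx=2.8,fy=2.8,interpolation=cv2.INTER_CUBIC);cv2.imwrite("pics/scrop.png",t)
E
```

```text
[[15, 200, 171], [18, 203, 172], [20, 207, 134], [20, 202, 92], [20, 205, 91], [20, 204, 101], [20, 208, 126], [20, 199, 124], [17, 165, 94], [15, 151, 108], [16, 153, 125], [16, 152, 131], [16, 151, 127], [15, 162, 121], [13, 190, 142], [12, 191, 152], [14, 186, 125], [15, 163, 102], [16, 151, 98], [17, 161, 109], [19, 183, 128], [20, 200, 140], [20, 208, 146], [20, 209, 192], [20, 212, 189], [18, 198, 112], [12, 192, 106], [13, 192, 113]]
stand ((263.3270568847656, 201.70802307128906), (30.81487274169922, 33.0110969543457), 124.02406311035156) [0.60871776 0.03043587 0.014     ]
cup [0.48123371 0.09252924 0.08      ]
mirhead [ 0.53320929 -0.2940613   0.031     ]
handle end [ 0.39437404 -0.32925906  0.04      ]
jar [ 0.65613627 -0.24707784  0.08      ]
cat [0.63584137 0.2144662  0.03      ]
pink1 [ 0.4682392  -0.04495035  0.08      ]
pink2 [0.34764591 0.05613982 0.08      ]
traycorner [0.50856917 0.417006   0.042     ]
traycorner [0.5418589  0.22086225 0.042     ]
traycorner [0.35942328 0.19378707 0.042     ]
traycorner [0.32088236 0.39054427 0.042     ]
```

View pics/topcrop.png

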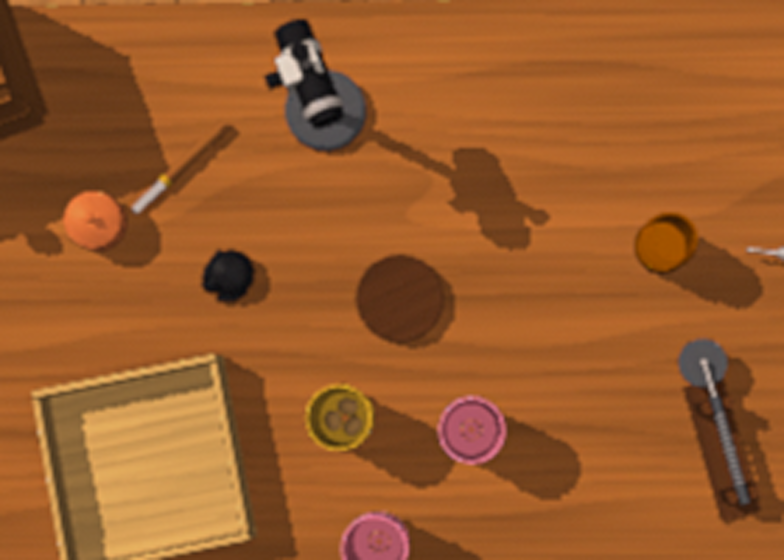

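View pics/scrop.png

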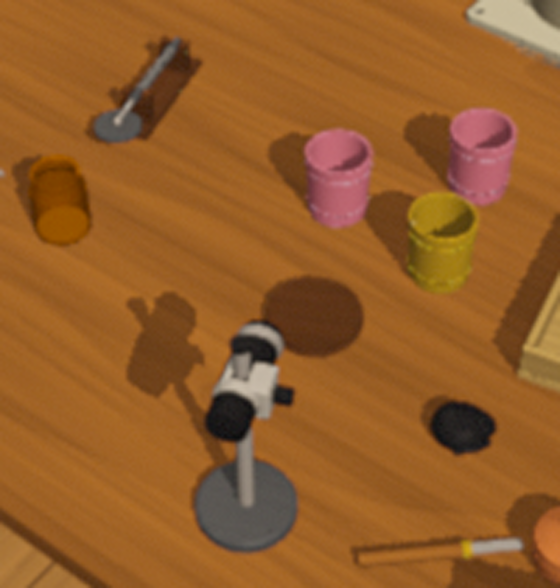

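The crops show the three brown nuts inside the bronze cup, the pink cups empty, and the stand centre at (263.4,202.1) in full-frame pixels. The foot centre is at (236.6,134.5) and the barrel runs from (225,107) to (235,137). Now the line of sight, then a close look.

```bash
python3 - <<'E'
from h import *
C=cam("top");S=cam("scene")
st=plane(C,263.4,202.1,.014);print(st,plane(S,281.8,262.9,.014))
f1=plane(C,236.6,134.5,.008);f2=plane(S,257.9,330,.008);print("foot",f1,f2)
for f in(f1,f2):
  d=(f-st)[:2];print(np.linalg.norm(d),np.degrees(np.arctan2(d[1],d[0])))
p=plane(C,225,107,.17);q=plane(C,235.5,137,.17);d=(p-q)[:2];print("barrel",p,q,np.linalg.norm(d),np.degrees(np.arctan2(d[1],d[0])))
# lens front guess in scene: front cap centre crop(262,340)
print(plane(S,170+262/2.8,150+340/2.8,.17))
print("cup",plane(C,241.2,244.1,.08),plane(S,170+443/2.8,150+216/2.8,.08))
hd=plane(C,120+703/2.8,95+363/2.8,.030); he=plane(C,120+744/2.8,95+500/2.8,.04);d=(hd-he)[:2];print("mirror",hd,he,np.linalg.norm(d),np.degrees(np.arctan2(d[1],d[0])))
hd=plane(S,170+117/2.8,150+125/2.8,.030); he=plane(S,170+178/2.8,150+42/2.8,.04);d=(hd-he)[:2];print("mirrorS",hd,he,np.linalg.norm(d),np.degrees(np.arctan2(d[1],d[0])))
T=tool();print(T);print(T[:3,:3].T@np.array([0,0,1]))
E
```

```text
[0.60751664 0.03022411 0.014     ] [0.61689522 0.0405474  0.014     ]
foot [0.81951066 0.11174717 0.008     ] [0.82240734 0.1193825  0.008     ]
0.22712875084037848 21.03442559967887
0.2326525953359488 22.533614691870152
barrel [0.85440058 0.12570293 0.17      ] [0.77076007 0.09731043 0.17      ] 0.08832819230104731 18.750229482202275
[0.77456988 0.10205081 0.17      ]
cup [0.48094125 0.09195642 0.08      ] [0.48291398 0.09877222 0.08      ]
mirror [ 0.53434867 -0.291532    0.03      ] [ 0.38981069 -0.32827962  0.04      ] 0.14913623006321539 14.264763590627462
mirrorS [ 0.53409278 -0.28697197  0.03      ] [ 0.39072012 -0.32005005  0.04      ] 0.1471389756263952 12.991611756576086
[[-9.71380790e-01  2.37527314e-01 -3.68639753e-04  1.48285484e-01]
 [ 2.37527595e-01  9.71379913e-01 -1.30601882e-03  6.06659364e-01]
 [ 4.78741089e-05 -1.35620371e-03 -9.99999079e-01  2.32980995e-01]
 [ 0.00000000e+00  0.00000000e+00  0.00000000e+00  1.00000000e+00]]
[ 4.78741089e-05 -1.35620371e-03 -9.99999079e-01]
```

```bash
python3 -m inch '[[-0.12,-0.28,-0.12,0,0,0,1],[-0.12,-0.28,-0.12,0,0,0,1],[-0.12,-0.28,-0.12,0,0,0,1],[-0.12,-0.28,-0.12,0,0,0,1],[-0.45,-0.355,-0.12,0,0,0.212,1],[-0.45,-0.355,-0.12,0,0,0.212,1],[-0.45,-0.355,-0.12,0,0,0.212,1],[-0.45,-0.355,-0.12,0,0,0.212,1],[-0.45,-0.355,-0.12,0,0,0.212,1],[-0.45,-0.355,-0.12,0,0,0.212,1],[-0.45,-0.355,-0.12,0,0,0.212,1],[-0.45,-0.355,-0.12,0,0,0.212,1]]'; cat >> h.py <<'E'
import json,os
def log():
    s=read_state(); open("log.txt","a").write(json.dumps([list(map(float,s[k])) for k in("qpos","tcp_pos","tool_rot")])+"\n")
E
python3 -c "from h import *;log();print(read_state()['qpos'])"
```

```text
t: 1.1
tcp_pos: [0.4189, 0.2295, 0.3389]
tool_rot: [-3.141, -0.0, 1.896]
contact_force: [-0.0, 1.2, -0.7]
grip_width: 1.004
grip_force: 0.0
[4.76323677e-01 8.33716672e-02 1.83020517e+00 9.57598120e-05
 1.22810281e+00 1.51541357e-01]
```

```bash
python3 -m inch '[[-0.102,0.051,0,0,0,0.0517,1],[-0.102,0.051,0,0,0,0.0517,1],[-0.102,0.051,0,0,0,0.0517,1],[-0.102,0.051,0,0,0,0.0517,1],[-0.102,0.051,0,0,0,0.0517,1],[-0.102,0.051,0,0,0,0.0517,1]]'; python3 - <<'E'
from h import *
log()
im,C=shot("wrist","pics/w1.png")
np.savez("w1.npz",K=C[0],R=C[1],t=C[2])
for n,p in dict(cup=(.481,.092,.08),stand=(.6075,.03,.014),lens=(.77,.097,.17)).items(): print(n,proj(C,p))
E
```

```text
t: 1.6
tcp_pos: [0.4987, 0.1516, 0.3382]
tool_rot: [-3.14, 0.0, 1.577]
contact_force: [0.7, -0.3, 0.3]
grip_width: 0.999
grip_force: 0.0
cup [270.76853792 217.94087583]
stand [346.107992   240.10615451]
lens [518.40316592 241.3036147 ]
```

View pics/w1.png

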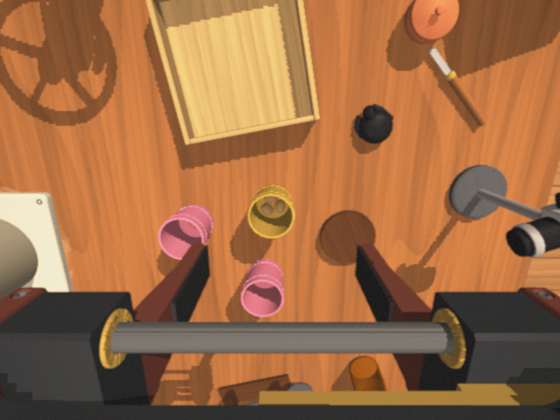

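The wrist view puts the cup mouth at (271.5,214.5), the stand at (347.5,237.5), the foot at (478.5,191.5) and the lens front near (519,241). These agree with the top view to a few mm.

```bash
python3 - <<'E'
from h import *
z=np.load("w1.npz");C=(z["K"],z["R"],z["t"]);im=cv2.imread("pics/w1.png")
H=cv2.cvtColor(im,cv2.COLOR_BGR2HSV)
def ell(m,u,v,r):
    M=np.zeros_like(m);cv2.circle(M,(u,v),r,255,-1);cs,_=cv2.findContours(m&M,cv2.RETR_EXTERNAL,cv2.CHAIN_APPROX_NONE)
    return cv2.fitEllipse(cv2.convexHull(max(cs,key=cv2.contourArea)))
print(H[237,345],H[237,310],H[252,285],H[180,470],H[150,450])
e=ell(cv2.inRange(H,(0,0,0),(12,255,105)),347,237,32);print("stand",e,plane(C,*e[0],.014))
e=ell(cv2.inRange(H,(0,0,0),(180,60,150)),478,191,32);print("foot",e,plane(C,*e[0],.008))
e=ell(cv2.inRange(H,(19,120,0),(35,255,255)),271,214,28);print("cup",e,plane(C,*e[0],.08))
for n,p in dict(stand=((347.5,237.5),.014),foot=((478.5,191.5),.008),cup=((271.5,214.5),.08),lens=((519,241),.17),pink1=((263,295),.08),pink2=((184,239),.08)).items(): print(n,plane(C,*p[0],p[1]))
for u,v in [(187,142),(317,118),(299,-5),(150,0)]: print("tray",plane(C,u,v,.042))
f=plane(C,478.5,191.5,.008)-plane(C,347.5,237.5,.014);print(np.degrees(np.arctan2(f[1],f[0])))
E
python3 - <<'E'
import plant;print([x for x in dir(plant) if x[0]!='_'])
E
```

```text
[ 10 156 118] [ 12 169 198] [ 12 171 204] [ 13  20 115] [ 12 170 213]
stand ((361.11865234375, 256.2608947753906), (15.889701843261719, 23.772756576538086), 171.7316436767578) [ 6.35875088e-01 -3.19433680e-04  1.40000000e-02]
foot ((479.36273193359375, 191.88539123535156), (51.06863784790039, 60.90952682495117), 80.02217102050781) [0.82244824 0.11540577 0.008     ]
cup ((271.1495666503906, 212.17721557617188), (46.19209671020508, 52.258243560791016), 4.406096935272217) [0.48158325 0.10075894 0.08      ]
stand [0.60953746 0.03484857 0.014     ]
foot [0.82089499 0.11604758 0.008     ]
cup [0.48207467 0.0972478  0.08      ]
lens [0.77059387 0.09738444 0.17      ]
pink1 [ 0.46825094 -0.03631057  0.08      ]
pink2 [0.35250813 0.05799508 0.08      ]
tray [0.35738927 0.19534216 0.042     ]
tray [0.54608213 0.23029161 0.042     ]
tray [0.51677051 0.38039961 0.042     ]
tray [0.32550862 0.37371256 0.042     ]
21.01569981515304
['Unreachable', 'camera_info', 'finger_overhang', 'get_image', 'job_done', 'read_state']
```

```bash
cat > kin.py <<'E'
from h import *
from scipy.optimize import least_squares
from scipy.spatial.transform import Rotation as Ro
LO=np.array([-3,-.9,.09,-1.31,.11,-2.54]);HI=np.array([3,2.11,2.58,4.45,2.69,2.54])
D=[json.loads(l) for l in open("log.txt")]+[[[1.31200742,.423822436,1.63066043,0,1.08859445,-.0189976],[.14827417,.60661979,.23292479],[-3.14010847,0,2.90179549]]]
def fkR(q): return (Ro.from_euler('ZYZYZ',[q[0],q[1]+q[2],q[3],q[4],q[5]]) if False else Ro.from_euler('z',q[0])*Ro.from_euler('y',q[1]+q[2])*Ro.from_euler('z',q[3])*Ro.from_euler('y',q[4])*Ro.from_euler('z',q[5]+np.pi/2)).as_matrix()
def fk(q,P):
    a1,d1,L2,L3,c,d6=P; R=fkR(q); A=q[1];B=q[1]+q[2]
    r=a1+L2*np.sin(A)+L3*np.sin(B)+c*np.cos(B); z=d1+L2*np.cos(A)+L3*np.cos(B)-c*np.sin(B)
    return np.array([r*np.cos(q[0]),r*np.sin(q[0]),z])+d6*R[:,2],R
def fit():
    f=lambda P:np.concatenate([fk(d[0],P)[0]-d[1] for d in D]+[.01*(P-[0,.4,.45,.45,0,.25])])
    return least_squares(f,[0,.4,.45,.45,0,.25]).x
P=fit()
def ik(p,R,q0,n=0):
    best=None
    for k in range(12):
        rng=np.random.default_rng(k); s=np.clip(np.array(q0)+(k>0)*rng.normal(0,.7,6),LO+.01,HI-.01)
        g=lambda q:np.concatenate([fk(q,P)[0]-p,.3*(Ro.from_matrix(R.T@fk(q,P)[1]).as_rotvec())])
        x=least_squares(g,s,bounds=(LO,HI)); d=np.abs(x.x-q0).max()+1e4*x.cost
        if best is None or d<best[0]: best=(d,x.x,x.cost)
    return np.round(best[1],2),float(np.sqrt(2*best[2]))
def ori(z,x):
    z=np.array(z)/np.linalg.norm(z); x=np.array(x)-np.dot(x,z)*z; x/=np.linalg.norm(x); return np.c_[x,np.cross(z,x),z]
E
cat > a.py <<'E'
from kin import *
print(P.round(4),[np.abs(fk(d[0],P)[0]-d[1]).max().round(4) for d in D],[np.degrees(Ro.from_matrix(fkR(d[0]).T@Ro.from_euler('xyz',d[2]).as_matrix()).magnitude()).round(2) for d in D])
q0=read_state()["qpos"]; cup=np.array([.482,.096])
for az in(-60,-75,10):
  for tl in (30,):
    a,t=np.radians([az,tl]); z=np.array([np.cos(a)*np.cos(t),np.sin(a)*np.cos(t),-np.sin(t)])
    for up in(1,-1):
      R=ori(z,[0,0,up]); g=np.r_[cup,.055]; q,e=ik(g+.008*z,R,q0); print(az,up,q,round(e,4))
      # tipped poses over tray
      for el in(0,-15):
       for roll in(120,-120):
        for az2 in (-90,-60,-30,0,30,60,90):
          b,l=np.radians([az2,el]); z2=np.array([np.cos(b)*np.cos(l),np.sin(b)*np.cos(l),np.sin(l)])
          m0=R.T@[0,0,1]; 
          R2=ori(z2,[0,0,up])@Ro.from_euler('z',roll,degrees=True).as_matrix(); m=R2@m0
          q2,e2=ik(np.array([.43,.31,.18])+.008*z2-.04*m,R2,q)
          if e2<.003: print("   tip",el,roll,az2,"m",m.round(2),q2,round(e2,4))
E
python3 a.py
```

```text
[-0.001   0.3532  0.5591  0.4835  0.069   0.344 ] [np.float64(0.0105), np.float64(0.0115), np.float64(0.0115)] [np.float64(0.0), np.float64(0.0), np.float64(0.0)]
-60 1 [ 0.8   0.88  2.01 -1.17  1.13 -1.84] 0.0
   tip 0 120 -90 m [-0.75  0.5  -0.43] [ 0.94  1.11  1.29 -0.78  2.15  0.03] 0.0
   tip 0 120 -60 m [-0.9   0.06 -0.43] [ 1.11  1.02  1.57 -1.06  1.86  0.05] 0.0
   tip 0 120 0 m [-0.5  -0.75 -0.43] [1.25 0.96 2.24 4.39 1.59 0.58] 0.0
   tip 0 120 30 m [-0.06 -0.9  -0.43] [0.9  1.11 2.48 3.55 1.99 0.7 ] 0.0
   tip 0 120 60 m [ 0.4  -0.81 -0.43] [0.21 1.06 2.44 2.27 1.81 0.25] 0.0
   tip 0 120 90 m [ 0.75 -0.5  -0.43] [-0.01  0.94  2.16  1.56  1.57  0.56] 0.0
   tip 0 -120 -90 m [ 0.75  0.5  -0.43] [ 1.    1.08  1.38 -0.69  2.13  2.21] 0.0
   tip 0 -120 -60 m [ 0.4   0.81 -0.43] [ 1.16  0.99  1.69 -0.98  1.84  2.24] 0.0
   tip -15 120 -90 m [-0.75  0.6  -0.29] [ 0.93  0.98  1.35 -0.68  1.96  0.04] 0.0
   tip -15 120 -60 m [-0.95  0.14 -0.29] [ 1.09  0.88  1.63 -0.96  1.67 -0.  ] 0.0
   tip -15 120 -30 m [-0.89 -0.35 -0.29] [ 1.21  0.78  1.95 -1.31  1.4   0.11] 0.0027
   tip -15
[... 6016 characters left out ...]
  2.04  1.56  1.57 -0.36] 0.0
   tip -15 120 30 m [-0.14 -0.95 -0.29] [ 0.88  0.82  2.53  3.49  1.5  -2.54] 0.0026
   tip -15 120 90 m [ 0.75 -0.6  -0.29] [ 0.02  0.74  2.21  1.54  1.31 -2.42] 0.0
   tip -15 -120 -90 m [ 0.75  0.6  -0.29] [ 0.99  0.95  1.45 -0.6   1.94 -0.93] 0.0
   tip -15 -120 -60 m [ 0.35  0.89 -0.29] [ 1.14  0.84  1.75 -0.91  1.64 -0.97] 0.0
   tip -15 -120 -30 m [-0.14  0.95 -0.29] [ 1.23  0.75  2.08 -1.31  1.38 -0.84] 0.0024
   tip -15 -120 30 m [-0.89  0.35 -0.29] [ 0.63  0.83  2.56  3.24  1.55 -0.5 ] 0.0
   tip -15 -120 60 m [-0.95 -0.14 -0.29] [ 0.11  0.75  2.4   2.21  1.31 -0.53] 0.0
   tip -15 -120 90 m [-0.75 -0.6  -0.29] [ 0.02  0.75  2.08  1.51  1.32 -0.21] 0.0
```

```bash
sed -i 's/\.01\*(P-/.0005*(P-/' kin.py; cat > b.py <<'E'
from kin import *
print(P.round(4),[np.abs(fk(d[0],P)[0]-d[1]).max().round(4) for d in D])
T=tool();q=read_state()["qpos"]
a,t=np.radians([-75,30]); z=np.array([np.cos(a)*np.cos(t),np.sin(a)*np.cos(t),-np.sin(t)]);R=ori(z,[0,0,1]);g=np.array([.482,.096,.055])
R1=T[:3,:3]@Ro.from_euler('z',-100,degrees=True).as_matrix()
p1=np.array([.46,.24,.30])
Rm=R1@Ro.from_rotvec(.5*Ro.from_matrix(R1.T@R).as_rotvec()).as_matrix()
print("stage1",move(p1,R1))
T1=np.eye(4);T1[:3,:3]=R1;T1[:3,3]=p1
pre=g+.008*z-.10*z
print("stage2",move(pre,R,T1),np.degrees(Ro.from_matrix(R1.T@R).magnitude()))
for p,r in((p1,R1),((p1+pre)/2,Rm),(pre,R),(g+.008*z,R)):
    q,e=ik(p,r,q);print(q,e)
m0=R.T@[0,0,1]
for az in(-90,-100,-110):
  for el in (0,10):
    b=np.radians(az);l=np.radians(el);z2=np.array([np.cos(b)*np.cos(l),np.sin(b)*np.cos(l),np.sin(l)]);R2=ori(z2,[0,0,1])@Ro.from_euler('z',120,degrees=True).as_matrix();m=R2@m0
    gp=np.array([.47,.29,.17])-.05*np.r_[m[:2],0];print(az,el,m.round(2),gp.round(3),"wrist",(gp-.34*z2).round(2),ik(gp+.008*z2,R2,q))
E
python3 b.py
```

```text
[0.0389 8.2248 0.671  0.5004 0.2611 8.1397] [np.float64(0.0099), np.float64(0.009), np.float64(0.0115)]
stage1 (array([ 0.0882, -0.0377,  0.0384]), array([ 0.    , -0.    , -0.2778]))
stage2 (array([ 0.0106, -0.0662,  0.199 ]), array([ 0.1364,  0.1257, -0.2359])) 108.0189346964748
[ 0.47  0.2   1.78  0.    1.15 -1.28] 3.755010701299916e-10
[ 1.31  1.26  0.09 -0.05  1.9  -1.23] 0.13663837877093535
[ 1.79  1.38  0.09 -0.06  1.82 -1.65] 0.2708616072570747
[ 1.79  1.43  0.09 -0.06  1.77 -1.65] 0.2678600040942767
-90 0 [-0.75  0.5  -0.43] [0.507 0.265 0.17 ] wrist [0.51 0.6  0.17] (array([ 1.57,  1.3 ,  0.09, -0.07,  1.87,  0.45]), 0.43518714062920866)
-90 10 [-0.75  0.42 -0.51] [0.507 0.269 0.17 ] wrist [0.51 0.6  0.11] (array([ 1.58,  1.3 ,  0.09, -0.07,  1.87,  0.45]), 0.48756431381537857)
-100 0 [-0.65  0.62 -0.43] [0.503 0.259 0.17 ] wrist [0.56 0.59 0.17] (array([ 1.4 ,  1.29,  0.09, -0.06,  1.87,  0.46]), 0.43805612729256554)
-100 10 [-0.67  0.54 -0.51] [0.503 0.263 0.17 ] wrist [0.56 0.59 0.11] (array([ 1.41,  1.29,  0.09, -0.06,  1.87,  0.46]), 0.4904561171804061)
-110 0 [-0.53  0.73 -0.43] [0.497 0.254 0.17 ] wrist [0.61 0.57 0.17] (array([ 1.22,  1.28,  0.09, -0.05,  1.87,  0.47]), 0.4405119595742462)
-110 10 [-0.56  0.65 -0.51] [0.498 0.258 0.17 ] wrist [0.61 0.57 0.11] (array([ 1.23,  1.28,  0.09, -0.05,  1.87,  0.47]), 0.4929360717866207)
```

```bash
sed -i 's/\.0005\*(P-/.003*(P-/; s/np.array(\[r\*np.cos(q\[0\]),r\*np.sin(q\[0\]),z\])/np.array([r*np.cos(q[0])-.0119*np.sin(q[0]),r*np.sin(q[0])+.0119*np.cos(q[0]),z])/' kin.py; python3 b.py
```

```text
[-0.      0.3302  0.5629  0.4848  0.0771  0.3167] [np.float64(0.0), np.float64(0.0), np.float64(0.0)]
stage1 (array([ 0.0882, -0.0377,  0.0384]), array([ 0.    , -0.    , -0.2778]))
stage2 (array([ 0.0106, -0.0662,  0.199 ]), array([ 0.1364,  0.1257, -0.2359])) 108.0189346964748
[ 0.46  0.19  1.8   0.    1.16 -1.3 ] 9.88940511368266e-12
[ 0.63  0.51  1.7  -0.39  1.38 -1.72] 2.927000245822248e-10
[ 0.82  0.81  1.8  -0.85  1.37 -2.02] 1.0835845023352368e-08
[ 0.69  0.88  1.88 -0.99  1.23 -1.94] 7.743809852543593e-09
-90 0 [-0.75  0.5  -0.43] [0.507 0.265 0.17 ] wrist [0.51 0.6  0.17] (array([ 0.83,  1.1 ,  1.31, -0.88,  2.08, -0.01]), 2.5729223635176812e-14)
-90 10 [-0.75  0.42 -0.51] [0.507 0.269 0.17 ] wrist [0.51 0.6  0.11] (array([ 0.83,  1.18,  1.28, -0.97,  2.2 , -0.03]), 2.046092356878463e-14)
-100 0 [-0.65  0.62 -0.43] [0.503 0.259 0.17 ] wrist [0.56 0.59 0.17] (array([ 0.78,  1.13,  1.24, -0.78,  2.17,  0.01]), 2.4196447016171537e-08)
-100 10 [-0.67  0.54 -0.51] [0.503 0.263 0.17 ] wrist [0.56 0.59 0.11] (array([ 0.78,  1.21,  1.21, -0.87,  2.29, -0.02]), 4.685722474199023e-14)
-110 0 [-0.53  0.73 -0.43] [0.497 0.254 0.17 ] wrist [0.61 0.57 0.17] (array([ 0.72,  1.15,  1.18, -0.67,  2.26,  0.06]), 2.353011954808157e-08)
-110 10 [-0.56  0.65 -0.51] [0.498 0.258 0.17 ] wrist [0.61 0.57 0.11] (array([ 0.72,  1.23,  1.15, -0.76,  2.38,  0.02]), 9.106519618526871e-14)
```

```bash
python3 -m inch '[[0.088,-0.038,0.038,0,0,-0.278,1],[0.088,-0.038,0.038,0,0,-0.278,1],[0.088,-0.038,0.038,0,0,-0.278,1],[0.088,-0.038,0.038,0,0,-0.278,1],[0.088,-0.038,0.038,0,0,-0.278,1],[0.088,-0.038,0.038,0,0,-0.278,1],[0.088,-0.038,0.038,0,0,-0.278,1],[0.088,-0.038,0.038,0,0,-0.278,1],[0.088,-0.038,0.038,0,0,-0.278,1],[0.088,-0.038,0.038,0,0,-0.278,1],[0.088,-0.038,0.038,0,0,-0.278,1],[0.088,-0.038,0.038,0,0,-0.278,1]]'; cat > pre.py <<'E'
from kin import *
import sys
az,tl,gx,gy,gz,back=map(float,sys.argv[1:7])
a,t=np.radians([az,tl]); z=np.array([np.cos(a)*np.cos(t),np.sin(a)*np.cos(t),-np.sin(t)]);R=ori(z,[0,0,1])
p=np.array([gx,gy,gz])+(.008-back)*z
s=read_state();print(move(p,R),"deg",np.degrees(Ro.from_matrix(tool()[:3,:3].T@R).magnitude()).round(1),ik(p,R,s["qpos"]),s["qpos"].round(2))
E
python3 pre.py -75 30 .482 .096 .055 .10
```

```text
t: 2.65
tcp_pos: [0.4594, 0.2404, 0.3008]
tool_rot: [3.141, -0.0, 3.086]
contact_force: [0.3, -0.1, 0.9]
grip_width: 0.995
grip_force: 0.0
(array([-0.0057, -0.0673,  0.1998]), array([ 0.1553,  0.1125, -0.269 ])) deg 118.9 (array([ 0.82,  0.81,  1.8 , -0.85,  1.37, -2.02]), 7.820376716467563e-10) [ 0.46  0.19  1.8   0.    1.16 -1.06]
```

```bash
python3 -m inch '[[-0.006,-0.03,0.05,0.1553,0.1125,-0.269,1],[-0.006,-0.03,0.05,0.1553,0.1125,-0.269,1],[-0.006,-0.03,0.05,0.1553,0.1125,-0.269,1],[-0.006,-0.03,0.05,0.1553,0.1125,-0.269,1],[-0.006,-0.03,0.05,0.1553,0.1125,-0.269,1],[-0.006,-0.03,0.05,0.1553,0.1125,-0.269,1],[-0.006,-0.03,0.05,0.1553,0.1125,-0.269,1],[-0.006,-0.03,0.05,0.1553,0.1125,-0.269,1],[-0.006,-0.03,0.05,0.1553,0.1125,-0.269,1],[-0.006,-0.03,0.05,0.1553,0.1125,-0.269,1],[-0.006,-0.03,0.05,0.1553,0.1125,-0.269,1],[-0.006,-0.03,0.05,0.1553,0.1125,-0.269,1]]'; python3 pre.py -75 30 .482 .096 .055 .10
```

```text
t: 3.65
tcp_pos: [0.4641, 0.2104, 0.2509]
tool_rot: [-2.845, -0.772, -2.021]
contact_force: [-0.2, 0.5, 0.3]
grip_width: 1.001
grip_force: 0.0
(array([-0.0796,  0.0254,  0.13  ]), array([ 0.0435,  0.0308, -0.0744])) deg 33.0 (array([ 0.82,  0.81,  1.8 , -0.85,  1.37, -2.02]), 7.0789838177906076e-09) [ 0.72  0.53  1.65 -0.56  1.58 -1.92]
```

```bash
python3 -m inch '[[0,0,0,0.0435,0.0308,-0.0744,1],[0,0,0,0.0435,0.0308,-0.0744,1],[-0.08,0.0254,0.13,0.0435,0.0308,-0.0744,1],[-0.08,0.0254,0.13,0.0435,0.0308,-0.0744,1],[-0.08,0.0254,0.13,0.0435,0.0308,-0.0744,1],[-0.08,0.0254,0.13,0.0435,0.0308,-0.0744,1],[-0.08,0.0254,0.13,0.0435,0.0308,-0.0744,1],[-0.08,0.0254,0.13,0.0435,0.0308,-0.0744,1]]'; python3 pre.py -75 30 .482 .096 .055 .0; python3 - <<'E'
from h import *
log();im,C=shot("wrist","pics/w2.png");np.savez("w2.npz",K=C[0],R=C[1],t=C[2])
print(proj(C,[.482,.096,.08]),proj(C,[.482,.096,0]))
E
```

```text
t: 4.32
tcp_pos: [0.4613, 0.1726, 0.1002]
tool_rot: [-3.141, -1.047, -1.316]
contact_force: [0.9, 1.0, 1.2]
grip_width: 1.0
grip_force: 0.0
(array([ 0.0005, -0.0007,  0.0993]), array([ 0.0008, -0.    , -0.0006])) deg 0.4 (array([ 0.69,  0.88,  1.88, -0.99,  1.23, -1.94]), 1.255768246256221e-09) [ 0.8   0.79  1.82 -0.86  1.36 -2.03]
[279.99749805 195.7786545 ] [280.31012511 253.31666804]
```

View pics/w2.png

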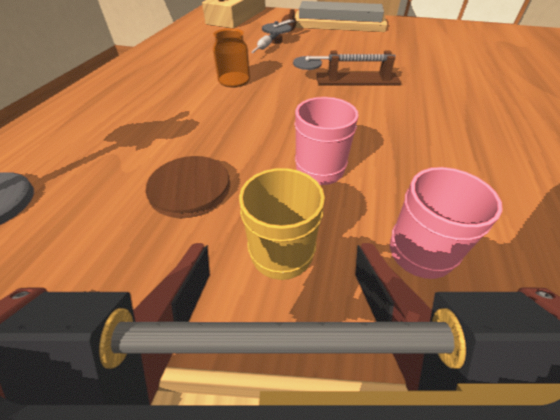

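The cup mouth is centred at (282,200), between the open fingers (208 to 356), with the mouth rim about 3 mm nearer than predicted. I advance and close.

```bash
python3 -m inch '[[0,0,0.035,0,0,0,1],[0,0,0.07,0,0,0,1],[0,0,0.096,0,0,0,1],[0,0,0.096,0,0,0,1],[0,0,0.096,0,0,0,0.4],[0,0,0.096,0,0,0,0.4],[0,0,0.096,0,0,0,0.4],[0,0,0.096,0,0,0,0.4],[0,0,0.096,0,0,0,0.4],[0,0,0.096,0,0,0,0.4]]';python3 - <<'E'
from h import *
log();z=np.load("w2.npz");C=(z["K"],z["R"],z["t"])
print("stand",plane(C,188.5,182,.014),"cup",plane(C,282,200,.08))
E
```

```text
t: 5.2
tcp_pos: [0.4836, 0.093, 0.0538]
tool_rot: [-3.131, -1.047, -1.325]
contact_force: [-3.5, 3.3, 8.4]
grip_width: 0.762
grip_force: 29.9
stand [0.6074447  0.03683351 0.014     ] cup [0.47927864 0.10012463 0.08      ]
```

```bash
python3 - <<'E'
from kin import *
q=read_state()["qpos"];b=np.radians(-100);z=np.array([np.cos(b),np.sin(b),0]);R=ori(z,[0,0,1]);p=np.array([.503,.259,.18])+.008*z
T=tool();up=T[:3,:3].T@[0,0,.13];print("lift",up.round(4),move(p,R),np.degrees(Ro.from_matrix(T[:3,:3].T@R).magnitude()))
for f in(0,60,120):
    q,e=ik(p,R@Ro.from_euler('z',f,degrees=True).as_matrix(),q);print(q,e)
E
```

```text
lift [ 0.1125 -0.0007 -0.0651] (array([ 0.0347, -0.0579, -0.1915]), array([-0.067 ,  0.0823,  0.0171])) 38.694487245508775
[ 0.76  1.07  1.3  -0.8   2.17 -2.09] 5.449808167946204e-08
[ 0.76  1.07  1.3  -0.8   2.17 -1.05] 7.690396731213129e-10
[ 0.76  1.07  1.3  -0.8   2.17  0.  ] 1.1534181705008859e-08
```

```bash
python3 -m inch '[[0.035,0,-0.02,0,0,0,0.4],[0.07,0,-0.04,0,0,0,0.4],[0.1125,0,-0.065,0,0,0,0.4],[0.1125,0,-0.065,0,0,0,0.4],[0.035,-0.058,-0.192,-0.067,0.082,0.017,0.4],[0.035,-0.058,-0.192,-0.067,0.082,0.017,0.4],[0.035,-0.058,-0.192,-0.067,0.082,0.017,0.4],[0.035,-0.058,-0.192,-0.067,0.082,0.017,0.4],[0.035,-0.058,-0.192,-0.067,0.082,0.017,0.4],[0.035,-0.058,-0.192,-0.067,0.082,0.017,0.4],[0.035,-0.058,-0.192,-0.067,0.082,0.017,0.4],[0.035,-0.058,-0.192,-0.067,0.082,0.017,0.4]]'; python3 -c "
from h import *
log();im,C=shot('wrist','pics/w3.png');T=tool();print(T.round(3))"
```

```text
t: 6.2
tcp_pos: [0.5015, 0.2501, 0.1773]
tool_rot: [1.985, -1.565, -0.589]
contact_force: [0.4, -0.4, -3.8]
grip_width: 0.763
grip_force: 30.0
[[ 0.004 -0.985 -0.173  0.501]
 [-0.004  0.173 -0.985  0.25 ]
 [ 1.     0.004 -0.003  0.178]
 [ 0.     0.     0.     1.   ]]
```

View pics/w3.png

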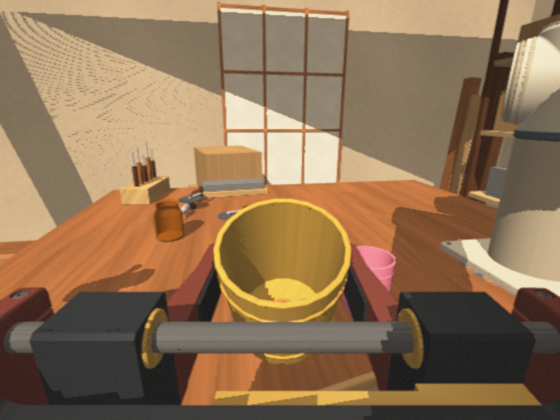

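The cup is held upright-ish at (283,265), still loaded; the nuts have rolled against its hidden near wall. Roll it over the tray.

```bash
python3 -m inch '[[0,0,0,0,0,0.1,0.4],[0,0,0,0,0,0.1,0.4],[0,0,0,0,0,0.2,0.4],[0,0,0,0,0,0.2,0.4],[0,0,0,0,0,0.2,0.4],[0,0,0,0,0,0.2,0.4],[0,0,0,0,0,0.22,0.4],[0,0,0,0,0,0.24,0.4],[0,0,0,0,0,0.26,0.4],[0,0,0,0,0,0.28,0.4],[0,0,0,0,0,0.29,0.4],[0,0,0,0,0,0.30,0.4]]'; python3 -m inch '[[0,0,0,0,0,0.01,0.4],[0,0,0,0,0,0.02,0.4],[0,0,0,0,0,0.03,0.4],[0,0,0,0,0,0.035,0.4],[0,0,0,0,0,0.035,0.4],[0,0,0,0,0,0.035,0.4],[0,0,0,0,0,0.035,0.4],[0,0,0,0,0,0.035,0.4],[0,0,0,0,0,0.035,0.4],[0,0,0,0,0,0.035,0.4],[0,0,0,0,0,0.035,0.4],[0,0,0,0,0,0.035,0.4]]'; python3 - <<'E'
from h import *
log();print(tool().round(3))
im,C=shot('wrist');im2,_=shot('top')
cv2.imwrite('pics/t4.png',np.hstack([cv2.resize(im,(400,300)),cv2.resize(im2[200:320,100:260],(400,300))]))
E
```

```text
t: 7.25
tcp_pos: [0.5015, 0.2503, 0.1804]
tool_rot: [-1.576, -0.067, 2.968]
contact_force: [-0.1, -1.0, -3.2]
grip_width: 0.762
grip_force: 30.0
t: 8.25
tcp_pos: [0.5017, 0.2501, 0.1789]
tool_rot: [-1.573, 0.145, 2.966]
contact_force: [-0.5, 0.1, -3.6]
grip_width: 0.763
grip_force: 30.0
[[-0.974  0.143 -0.175  0.502]
 [ 0.173 -0.024 -0.985  0.25 ]
 [-0.145 -0.989 -0.002  0.179]
 [ 0.     0.     0.     1.   ]]
```

View pics/t4.png

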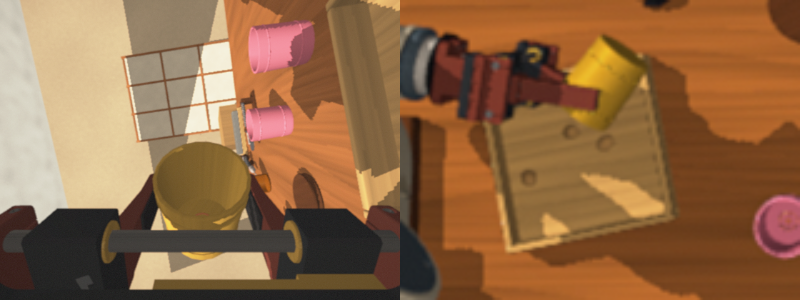

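The right half shows all three nuts inside the tray, at (528,177), (571,132) and (605,142), and the cup looks empty. Next I work out where the cup sits in the tool, using the rim in w3, and return it upright.

```bash
cat > c.py <<'E'
from kin import *
L=[json.loads(l) for l in open("log.txt")]
g=L[3];Rg=Ro.from_euler('xyz',g[2]).as_matrix();print(g[1])
u=Rg.T@[0,0,1];M=camera_info("wrist")["mount"];K=camera_info("wrist")["K"]
def hit(px):
    d=M[:3,:3]@np.linalg.solve(K,[*px,1]);o=M[:3,3];return o+d*((.08-g[1][2])-u@o)/(u@d)
im=cv2.imread("pics/w3.png");H=cv2.cvtColor(im,cv2.COLOR_BGR2HSV)
m=cv2.inRange(H,(18,110,60),(35,255,255));m[:, :200]=0;m[:,370:]=0;m[330:]=0
ys=np.where(m[:,283])[0];print("col283",ys.min(),ys.max());xs=np.where(m[250])[0];print("row250",xs.min(),xs.max())
A,B=hit((283,ys.min())),hit((283,306));l,r=hit((216,254)),hit((350,254))
print(np.linalg.norm(A-B),np.linalg.norm(l-r),((A+B)/2).round(4),((l+r)/2).round(4))
mc=np.array([(l+r)[1]*0,(A+B)[1]/2,(A+B)[2]/2]);c=(A+B)/2
print("cup minus tcp, world at grasp:",(Rg@c).round(4))
E
python3 c.py; python3 pre.py -75 30 .609 .035 .12 0
python3 -c "
from h import *
T=tool();print('lift .04',T[:3,:3].T@[0,0,.04]);print('roll back deg',np.degrees(np.arctan2(T[2,1],T[2,0])))"
```

```text
[0.4836273713427494, 0.09302012022856712, 0.05380470205184067]
col283 199 321
row250 214 350
0.06346764015511845 0.0646320998083872 [ 0.022   0.0001 -0.0143] [ 0.0193  0.0001 -0.019 ]
cup minus tcp, world at grasp: [-0.0006  0.0013  0.0262]
(array([-0.1355,  0.0831,  0.1994]), array([-0.02  , -0.1205, -0.2799])) deg 109.9 (array([ 0.45,  0.79,  1.75, -1.11,  1.25, -2.2 ]), 1.2844681285565849e-09) [ 0.76  1.07  1.3  -0.8   2.16 -0.37]
lift .04 [-5.79946559e-03 -3.95772869e-02 -6.75559644e-05]
roll back deg -98.33651750679647
```

```bash
python3 -m inch '[[0,-0.02,0,0,0,-0.2732,0.4],[0,-0.02,0,0,0,-0.2732,0.4],[0,-0.02,0,0,0,-0.2732,0.4],[0,-0.02,0,0,0,-0.2732,0.4],[0,-0.02,0,0,0,-0.2732,0.4],[0,-0.02,0,0,0,-0.2732,0.4],[0,-0.02,0,0,0,-0.2732,0.4],[0,-0.02,0,0,0,-0.2732,0.4],[0,-0.02,0,0,0,-0.2732,0.4],[0,-0.02,0,0,0,-0.2732,0.4],[0,-0.02,0,0,0,-0.2732,0.4],[0,-0.02,0,0,0,-0.2732,0.4]]';python3 pre.py -75 30 .6092 .0392 .12 0
```

```text
t: 9.35
tcp_pos: [0.4988, 0.2506, 0.1987]
tool_rot: [-1.579, -1.361, 2.974]
contact_force: [0.3, -0.4, -3.5]
grip_width: 0.761
grip_force: 30.0
(array([-0.1116, -0.1281,  0.1953]), array([ 0.0592, -0.0887, -0.0505])) deg 42.5 (array([ 0.46,  0.79,  1.74, -1.11,  1.25, -2.2 ]), 2.6317791898835054e-08) [ 0.76  1.04  1.31 -0.8   2.18 -1.89]
```

```bash
python3 -m inch '[[-0.05,-0.06,0.1,0.0592,-0.0887,-0.0505,0.4],[-0.05,-0.06,0.1,0.0592,-0.0887,-0.0505,0.4],[-0.1116,-0.1281,0.195,0.0592,-0.0887,-0.0505,0.4],[-0.1116,-0.1281,0.195,0.0592,-0.0887,-0.0505,0.4],[-0.1116,-0.1281,0.195,0.0592,-0.0887,-0.0505,0.4],[-0.1116,-0.1281,0.195,0.0592,-0.0887,-0.0505,0.4],[-0.1116,-0.1281,0.195,0.0592,-0.0887,-0.0505,0.4],[-0.1116,-0.1281,0.195,0.0592,-0.0887,-0.0505,0.4],[-0.1116,-0.1281,0.195,0.0592,-0.0887,-0.0505,0.4],[-0.1116,-0.1281,0.195,0.0592,-0.0887,-0.0505,0.4]]';python3 pre.py -75 30 .6092 .0392 .0735 0; python3 - <<'E'
from h import *
log();im,C=shot('wrist');im2,_=shot('scene')
print(proj(C,[.609,.0355,.014]))
cv2.imwrite('pics/t5.png',np.hstack([cv2.resize(im,(400,300)),cv2.resize(im2[190:340,200:400],(400,300))]))
E
```

```text
t: 10.18
tcp_pos: [0.6117, 0.0337, 0.117]
tool_rot: [-3.13, -1.051, -1.32]
contact_force: [0.4, 0.5, -3.1]
grip_width: 0.762
grip_force: 30.0
(array([-0.0407,  0.0013,  0.0245]), array([-0.0004, -0.0005, -0.0008])) deg 0.4 (array([ 0.46,  0.87,  1.73, -1.13,  1.22, -2.14]), 3.421439383775517e-08) [ 0.46  0.79  1.74 -1.11  1.25 -2.19]
[284.02131871 339.84865446]
```

View pics/t5.png

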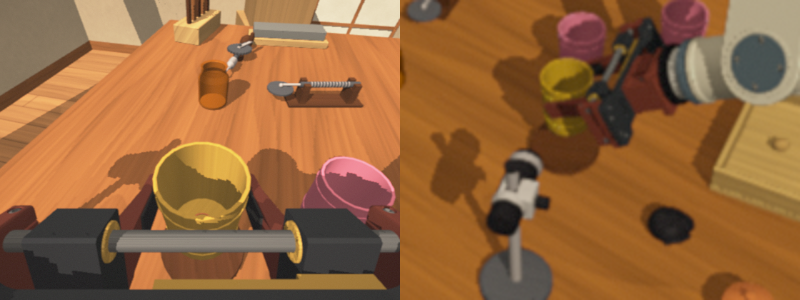

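The empty cup with its seal is held upright above the stand. Lowering.

```bash
python3 -m inch '[[-0.02,0.0007,0.012,0,0,0,0.4],[-0.034,0.001,0.02,0,0,0,0.4],[-0.041,0.0013,0.0245,0,0,0,0.4],[-0.042,0.0013,0.025,0,0,0,0.4],[-0.0425,0.0013,0.0255,0,0,0,0.4],[-0.0425,0.0013,0.0255,0,0,0,0.4]]'
```

```text
t: 10.78
tcp_pos: [0.6108, 0.0327, 0.068]
tool_rot: [-3.131, -1.052, -1.317]
contact_force: [-3.8, 2.3, 3.1]
grip_width: 0.762
grip_force: 29.9
```

```bash
python3 -m inch '[[0,0,0,0,0,0,0.8],[0,0,0,0,0,0,0.9],[0,0,0,0,0,0,1],[0,0,0,0,0,0,1],[0,0,0,0,0,0,1],[0,0,0,0,0,0,1],[0,0,-0.02,0,0,0,1],[0,0,-0.05,0,0,0,1],[0,0,-0.09,0,0,0,1],[0,0,-0.12,0,0,0,1],[0,0,-0.12,0,0,0,1]]'; python3 - <<'E'
from kin import *
log();im,C=shot('wrist','pics/w6.png');np.savez("w6.npz",K=C[0],R=C[1],t=C[2])
H=cv2.cvtColor(im,cv2.COLOR_BGR2HSV)
m=cv2.inRange(H,(19,140,60),(35,255,255));u,v=proj(C,[.609,.0355,.05]).astype(int);M=np.zeros_like(m);cv2.circle(M,(u,v),75,255,-1)
cs,_=cv2.findContours(m&M,cv2.RETR_EXTERNAL,cv2.CHAIN_APPROX_NONE);c=max(cs,key=cv2.contourArea)[:,0]
print(cv2.boundingRect(c),proj(C,[.609,.0355,.094]),proj(C,[.609,.0355,.014]))
i=c[:,1].argmin();top=c[c[:,1]==c[i,1]].mean(0);far=plane(C,*top,.094);x=cv2.boundingRect(c);
l=c[c[:,0]==c[:,0].min()].mean(0);r=c[c[:,0]==c[:,0].max()].mean(0);L,Rr=plane(C,*l,.094),plane(C,*r,.094);bot=c[c[:,1]==c[:,1].max()].mean(0);print(l,r,top,bot)
print("far rim",far,"lr",L,Rr,np.linalg.norm(L-Rr),"mean",(L+Rr)/2,"near foot",plane(C,*bot,.014))
E
```

```text
t: 11.7
tcp_pos: [0.5847, 0.1369, 0.1299]
tool_rot: [-3.119, -1.048, -1.325]
contact_force: [0.8, 0.7, 0.7]
grip_width: 1.002
grip_force: 0.0
(247, 166, 77, 101) [285.00422144 188.57036752] [285.17261637 242.40904072]
[247. 192.] [323.  191.5] [285.5 166. ] [282.77777778 266.        ]
far rim [0.61660396 0.00502126 0.094     ] lr [0.6401676 0.0481902 0.094    ] [0.57581596 0.03066507 0.094     ] 0.06669530808954234 mean [0.60799178 0.03942764 0.094     ] near foot [0.60376519 0.06473259 0.014     ]
```

View pics/w6.png

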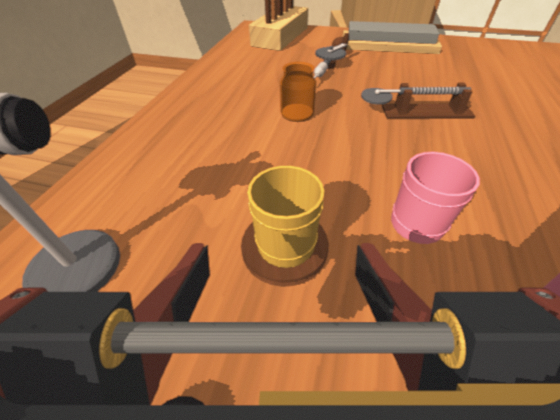

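The cup stands on the stand (242 to 328 px across, cup foot 254 to 318), well centred and let go. The lens front is at (28,124). The mirror disc is at (377,96), its handle from (398,90) to (468,91).

```bash
python3 - <<'E'
from kin import *
z=np.load("w6.npz");C=(z["K"],z["R"],z["t"]);z=np.load("w1.npz");C1=(z["K"],z["R"],z["t"])
e=plane(C,285,281,.014);d=np.array([.25,-.97,0]);print("stand from near edge",e+.048*d, "lr",(plane(C,242,246,.014)+plane(C,328,246,.014))/2)
for u,v in((28,124),(26,124),(30,124)):
  o,a=ray(C,u,v);o1,b=ray(C1,519,241);s=np.linalg.lstsq(np.c_[a,-b],o1-o,rcond=None)[0];print("lens",o+s[0]*a,o1+s[1]*b, "on z=.17",plane(C,u,v,.17))
print("mirror",plane(C,377,96,.03),"handle",plane(C,398,90,.045),plane(C,468,91,.045))
# plan: above mirror, tool down, y across handle
yaw=np.radians(13.5);hx=np.array([np.cos(yaw),np.sin(yaw),0]);face=np.array([.534,-.289,.04]);mid=face-.095*hx;print("mid",mid)
q=read_state()["qpos"]
a=np.radians(21);u=np.array([np.cos(a),np.sin(a),0]);zt=(u-[0,0,1])/np.sqrt(2)
for sx in(1,-1):
  R=ori([0,0,-1],sx*hx);q1,e=ik(mid+[0,0,.25],R,q);print(sx,q1,e)
  for sm in(1,-1):
    mx=sm*np.cross([0,0,1],u); Rf=ori(zt,sx*mx); fc=np.array([.609,.036,.17]); md=fc-.095*mx-.011*zt; qf,e=ik(md+.008*zt,Rf,q1);print("   ",sm,md.round(3),qf,e)
E
```

```text
stand from near edge [0.6092223  0.03400973 0.014     ] lr [0.60803382 0.04016208 0.014     ]
lens [0.76947935 0.09666422 0.17040871] [0.77012277 0.0976195  0.17055124] on z=.17 [0.77028749 0.09618088 0.17      ]
lens [0.76964841 0.09767498 0.17098147] [0.76973873 0.09781112 0.17100061] on z=.17 [0.7716011 0.0965174 0.17     ]
lens [0.76927006 0.09566591 0.16984943] [0.77048305 0.09743973 0.17012967] on z=.17 [0.76897419 0.09584445 0.17      ]
mirror [ 0.53341968 -0.29212496  0.03      ] handle [ 0.50272866 -0.29032091  0.045     ] [ 0.39255796 -0.31442577  0.045     ]
mid [ 0.44162486 -0.31117731  0.04      ]
1 [-0.64  0.23  1.76 -0.    1.14  0.7 ] 1.617537799566375e-11
    1 [ 0.636 -0.055  0.178] [-0.31  0.44  2.07  1.64  0.46 -2.17] 2.456139432574872e-10
    -1 [0.568 0.122 0.178] [0.1  0.36 2.25 2.44 0.3  0.48] 1.1595460658143005e-09
-1 [-0.64  0.23  1.76 -0.    1.14 -2.44] 1.6479724622658e-07
    1 [ 0.636 -0.055  0.178] [-0.31  0.44  2.07  1.64  0.46  0.97] 5.000094844986507e-14
    -1 [0.568 0.122 0.178] [ 0.09  0.35  2.24  2.32  0.28 -2.54] 0.005979932811384511
```

```bash
cat > d.py <<'E'
from kin import *
yaw=np.radians(13.3);hx=np.array([np.cos(yaw),np.sin(yaw),0]);hy=np.array([-hx[1],hx[0],0]);mid=np.array([.534,-.290,.04])-.095*hx
q=read_state()["qpos"]
a=np.radians(20.6);u=np.array([np.cos(a),np.sin(a),0]);zm=(np.array([0,0,1])-u)/np.sqrt(2);fc=np.array([.609,.0365,.17])
if __name__=="__main__":
 for sm in(1,-1):
  mx=sm*np.cross([0,0,1],u);my=np.cross(zm,mx)
  for dl in(0,25,35):
   c,s=np.cos(np.radians(dl)),np.sin(np.radians(dl))*sm
   for sx in(1,-1):
    zp=np.array([0,0,-c])+s*hy;Rp=ori(zp,sx*hx);q1,e1=ik(mid+[0,0,.05],Rp,[-.64,.23,1.76,0,1.14,.7 if sx>0 else -2.44])
    zf=-c*zm+s*my;Rf=ori(zf,sx*mx);md=fc-.095*mx+.011*zm;qf,e=ik(md+.004*zf,Rf,q1)
    print(sm,dl,sx,"pick",q1,round(e1,4),"final",md.round(3),zf.round(2),qf,round(e,4))
E
python3 d.py
```

```text
1 0 1 pick [-0.64  0.51  1.9   0.    0.73  0.7 ] 0.0 final [ 0.635 -0.055  0.178] [ 0.66  0.25 -0.71] [-0.31  0.43  2.08  1.64  0.46 -2.16] 0.0
1 0 -1 pick [-0.64  0.51  1.9   0.    0.73 -2.44] 0.0 final [ 0.635 -0.055  0.178] [ 0.66  0.25 -0.71] [-0.01  0.36  2.06 -0.87  0.11 -2.54] 0.113
1 25 1 pick [-0.76  0.67  1.68  0.25  1.18  0.43] 0.0 final [ 0.635 -0.055  0.178] [ 0.32  0.12 -0.94] [-0.19  0.42  1.86  0.32  0.59 -0.79] 0.0
1 25 -1 pick [-0.71  0.66  1.67  0.19  1.18 -2.54] 0.038 final [ 0.635 -0.055  0.178] [ 0.32  0.12 -0.94] [-0.03  0.43  2.07 -0.95  0.11 -2.54] 0.1087
1 35 1 pick [-0.8   0.75  1.59  0.31  1.36  0.39] 0.0 final [ 0.635 -0.055  0.178] [ 0.16  0.06 -0.98] [-0.14  0.46  1.75  0.12  0.79 -0.58] 0.0
1 35 -1 pick [-0.74  0.74  1.57  0.25  1.37 -2.54] 0.0532 final [ 0.635 -0.055  0.178] [ 0.16  0.06 -0.98] [-0.15  0.46  1.75  0.13  0.78  2.54] 0.0031
-1 0 1 pick [-0.64  0.51  1.9   0.    0.73  0.7 ] 0.0 final [0.568 0.123 0.178] [ 0.66  0.25 -0.71] [0.1  0.35 2.25 2.45 0.29 0.48] 0.0
-1 0 -1 pick [-0.64  0.51  1.9   0.    0.73 -2.44] 0.0 final [0.568 0.123 0.178] [ 0.66  0.25 -0.71] [ 0.09  0.34  2.24  2.33  0.28 -2.54] 0.0059
-1 25 1 pick [-0.46  0.48  2.1  -0.9   0.43  1.69] 0.0 final [0.568 0.123 0.178] [ 0.32  0.12 -0.94] [0.1  0.34 2.02 0.37 0.44 2.54] 0.0245
-1 25 -1 pick [-0.46  0.48  2.1  -0.9   0.43 -1.45] 0.0 final [0.568 0.123 0.178] [ 0.32  0.12 -0.94] [ 0.16  0.33  2.    0.15  0.47 -0.33] 0.0
-1 35 1 pick [-0.37  0.51  2.14 -1.31  0.5   2.16] 0.0082 final [0.568 0.123 0.178] [ 0.16  0.06 -0.98] [0.07 0.37 1.93 0.31 0.65 2.54] 0.0508
-1 35 -1 pick [-0.37  0.51  2.14 -1.31  0.5  -0.99] 0.0082 final [0.568 0.123 0.178] [ 0.16  0.06 -0.98] [ 0.18  0.37  1.89  0.05  0.71 -0.22] 0.0
```

```bash
cat > e.py <<'E'
from d import *
T=tool();print(q.round(2))
b=np.radians(150);R1=ori([0,0,-1],[np.cos(b),np.sin(b),0]);p1=np.array([.55,.0,.30])
print("s1",move(p1,R1),np.degrees(Ro.from_matrix(T[:3,:3].T@R1).magnitude()),"up .1:",T[:3,:3].T@[0,0.03,.1])
Rm=T[:3,:3]@Ro.from_rotvec(.5*Ro.from_matrix(T[:3,:3].T@R1).as_rotvec()).as_matrix();qa,e=ik((p1+T[:3,3])/2+[0,.03,.08],Rm,q);print(qa,e);qa,e=ik(p1,R1,qa);print(qa,e)
E
python3 e.py
```

```text
[ 0.62  0.8   1.68 -0.98  1.36 -2.2 ]
s1 (array([0.2095, 0.0669, 0.0191]), array([-0.1931, -0.0778,  0.3324])) 141.1970847343603 up .1: [ 0.07216047 -0.00877828 -0.0749387 ]
[ 0.37  0.5   1.49 -0.45  1.6  -1.66] 1.5284790022502354e-09
[-0.02  0.24  1.73  0.    1.17 -1.07] 7.64619893555774e-10
```

```bash
python3 -m inch '[[0.05,-0.006,-0.055,0,0,0,0.6],[0.072,-0.009,-0.075,0,0,0,0.6],[0.072,-0.009,-0.075,-0.1931,-0.0778,0.3324,0.6],[0.16,0.03,-0.04,-0.1931,-0.0778,0.3324,0.6],[0.16,0.03,-0.04,-0.1931,-0.0778,0.3324,0.5],[0.2095,0.067,0.019,-0.1931,-0.0778,0.3324,0.5],[0.2095,0.067,0.019,-0.1931,-0.0778,0.3324,0.4],[0.2095,0.067,0.019,-0.1931,-0.0778,0.3324,0.4],[0.2095,0.067,0.019,-0.1931,-0.0778,0.3324,0.36],[0.2095,0.067,0.019,-0.1931,-0.0778,0.3324,0.36],[0.2095,0.067,0.019,-0.1931,-0.0778,0.3324,0.36],[0.2095,0.067,0.019,-0.1931,-0.0778,0.3324,0.36]]'; cat > f.py <<'E'
from d import *
# look pose: tool tilted 25 as for picking, 0.2 above, x_t along handle
s=np.sin(np.radians(25));c=np.cos(np.radians(25));zp=np.array([0,0,-c])+s*hy;Rp=ori(zp,hx)
p=mid+.004*zp-.17*zp;T=tool();print(move(p,Rp),np.degrees(Ro.from_matrix(T[:3,:3].T@Rp).magnitude()),q.round(2),ik(p,Rp,q),p.round(3))
rv=Ro.from_matrix(T[:3,:3].T@Rp).as_rotvec();print(ik((T[:3,3]+p)/2,T[:3,:3]@Ro.from_rotvec(rv/2).as_matrix(),q))
E
python3 f.py
```

```text
t: 12.75
tcp_pos: [0.5489, -0.0038, 0.2982]
tool_rot: [-2.735, -0.478, -2.712]
contact_force: [0.4, 0.1, -0.4]
grip_width: 0.358
grip_force: 0.0
(array([ 0.1633, -0.1977,  0.3095]), array([ 0.1119, -0.1971, -0.4123])) 169.38902781419154 [ 0.23  0.43  1.6  -0.49  1.51 -1.74] (array([-0.82,  0.61,  1.5 ,  0.21,  1.42,  0.45]), 4.815241615043054e-09) [ 0.458 -0.38   0.19 ]
(array([-0.3 ,  0.21,  2.27, -1.31,  0.14, -2.54]), 0.11600216929258461)
```

```bash
sed -i 's/b=np.radians(150)/b=np.radians(120)/; s/\[.55,.0,.30\]/[.50,-.15,.30]/' e.py; python3 e.py
```

```text
[ 0.23  0.43  1.6  -0.49  1.51 -1.74]
s1 (array([ 0.0944, -0.0848,  0.0876]), array([-0.108 , -0.014 ,  0.2423])) 95.64862929468767 up .1: [ 0.0348853  -0.01238749 -0.09761949]
[ 0.02  0.26  1.56 -0.23  1.57 -1.25] 8.625871538412992e-11
[-0.31  0.2   1.79 -0.    1.16 -0.84] 2.333459159502011e-08
```

```bash
python3 -m inch '[[0.094,-0.085,0.088,-0.108,-0.014,0.2423,0.36],[0.094,-0.085,0.088,-0.108,-0.014,0.2423,0.36],[0.094,-0.085,0.088,-0.108,-0.014,0.2423,0.36],[0.094,-0.085,0.088,-0.108,-0.014,0.2423,0.36],[0.094,-0.085,0.088,-0.108,-0.014,0.2423,0.36],[0.094,-0.085,0.088,-0.108,-0.014,0.2423,0.36],[0.094,-0.085,0.088,-0.108,-0.014,0.2423,0.36],[0.094,-0.085,0.088,-0.108,-0.014,0.2423,0.36],[0.094,-0.085,0.088,-0.108,-0.014,0.2423,0.36],[0.094,-0.085,0.088,-0.108,-0.014,0.2423,0.36],[0.094,-0.085,0.088,-0.108,-0.014,0.2423,0.36],[0.094,-0.085,0.088,-0.108,-0.014,0.2423,0.36]]'; python3 f.py
```

```text
t: 13.75
tcp_pos: [0.5008, -0.1503, 0.2995]
tool_rot: [-3.073, -0.015, 2.248]
contact_force: [-0.8, 0.7, 0.5]
grip_width: 0.36
grip_force: 0.0
(array([-0.1537, -0.1698,  0.1188]), array([0.0348, 0.079 , 0.312 ])) 116.54976450715053 [-0.29  0.22  1.76 -0.05  1.21 -0.95] (array([-0.82,  0.61,  1.5 ,  0.21,  1.42,  0.45]), 2.051243947444543e-08) [ 0.458 -0.38   0.19 ]
(array([-0.55,  0.43,  1.62,  0.05,  1.37, -0.25]), 1.3238036526977785e-09)
```

```bash
python3 -m inch '[[-0.154,-0.17,0.06,0.0348,0.079,0.312,0.36],[-0.154,-0.17,0.06,0.0348,0.079,0.312,0.36],[-0.154,-0.17,0.06,0.0348,0.079,0.312,0.36],[-0.154,-0.17,0.06,0.0348,0.079,0.312,0.36],[-0.154,-0.17,0.06,0.0348,0.079,0.312,0.36],[-0.154,-0.17,0.06,0.0348,0.079,0.312,0.36],[-0.154,-0.17,0.06,0.0348,0.079,0.312,0.36],[-0.154,-0.17,0.06,0.0348,0.079,0.312,0.36],[-0.154,-0.17,0.119,0.0348,0.079,0.312,0.36],[-0.154,-0.17,0.119,0.0348,0.079,0.312,0.36],[-0.154,-0.17,0.119,0.0348,0.079,0.312,0.36],[-0.154,-0.17,0.119,0.0348,0.079,0.312,0.36]]'; python3 f.py
```

```text
t: 14.75
tcp_pos: [0.4581, -0.3795, 0.1885]
tool_rot: [-2.779, -0.078, 0.757]
contact_force: [-0.2, -1.0, -0.0]
grip_width: 0.359
grip_force: 0.0
(array([-0.0006, -0.0006, -0.0019]), array([0.0082, 0.0214, 0.0816])) 30.52338864742321 [-0.76  0.6   1.5   0.09  1.4   0.01] (array([-0.82,  0.61,  1.5 ,  0.21,  1.42,  0.45]), 6.273149198458569e-10) [ 0.458 -0.38   0.19 ]
(array([-0.79,  0.61,  1.49,  0.15,  1.42,  0.23]), 5.4219535981822844e-09)
```

```bash
python3 -m inch '[[0,0,0,0.0082,0.0214,0.0816,0.36],[0,0,0,0.0082,0.0214,0.0816,0.36],[0,0,0,0.0082,0.0214,0.0816,0.36],[0,0,0,0.0082,0.0214,0.0816,0.36],[0,0,0,0.0082,0.0214,0.0816,0.36],[0,0,0,0.0082,0.0214,0.0816,0.36],[0,0,0,0.0082,0.0214,0.0816,0.36]]'; cat > g.py <<'E'
from d import *
log();im,C=shot('wrist','pics/w7.png');H=cv2.cvtColor(im,cv2.COLOR_BGR2HSV)
fc0=mid+.095*hx;pf=proj(C,fc0-[0,0,.01]);print("pred face",pf,"mid",proj(C,mid),"end",proj(C,mid-.058*hx),"fwd",proj(C,mid+.058*hx))
m=cv2.inRange(H,(0,0,0),(180,70,255))
n,lab,st,ce=cv2.connectedComponentsWithStats(m)
for i in range(1,n):
    if st[i,4]>60: print(st[i],ce[i].round(1))
u,v=pf.astype(int)
for r in range(v-36,v+37,6): print(r,' '.join('%d/%d/%d'%tuple(H[r,c]) for c in range(u-40,u+41,10)) if 0<=r<420 else '')
E
python3 g.py
```

```text
t: 15.33
tcp_pos: [0.4592, -0.3801, 0.1906]
tool_rot: [-2.709, -0.004, 0.24]
contact_force: [-0.3, -0.5, 0.2]
grip_width: 0.361
grip_force: 0.0
pred face [285.94265089 102.95283659] mid [281.12379844 194.6888904 ] end [280.7331256  243.46321209] fwd [281.55823111 140.45128642]
[ 469    0   91   57 3477] [525.8  24.2]
[ 263   75   46  170 2906] [284.4 131.7]
[    0   246   560   174 40298] [269.8 352.4]
66 12/168/209 12/170/215 12/171/213 12/168/213 12/166/215 12/168/217 13/167/220 13/171/216 12/169/214
72 12/169/214 13/170/209 12/166/214 12/168/214 12/169/216 12/169/214 13/169/216 13/168/215 13/169/220
78 12/168/213 12/164/214 12/167/214 11/82/150 10/19/121 12/36/121 12/167/217 12/166/216 12/166/217
84 12/168/216 12/168/215 12/169/216 11/17/118 13/25/122 5/23/123 12/167/209 12/169/217 13/172/217
90 13/169/219 12/167/217 10/61/139 7/19/119 11/23/120 13/25/121 8/18/112 12/169/214 13/168/214
96 12/166/206 12/166/212 10/19/122 7/19/121 12/21/120 13/25/121 11/23/122 12/171/203 12/167/196
102 13/167/220 12/168/210 12/21/121 6/21/119 14/43/155 9/27/122 12/21/121 13/163/150 12/162/154
108 13/170/221 13/167/221 10/19/122 12/27/122 10/18/87 11/23/121 17/19/119 12/158/142 12/160/132
114 12/170/209 12/164/219 11/89/160 11/23/120 8/23/120 16/23/120 8/32/96 12/160/151 12/158/147
120 12/166/210 12/165/199 12/166/210 11/23/120 8/19/108 9/21/119 12/165/151 13/164/149 12/162/148
126 13/169/219 12/168/214 12/169/204 11/138/179 9/21/120 8/101/81 12/150/85 12/158/126 13/165/151
132 12/169/213 13/167/217 12/166/219 13/167/215 10/139/128 10/143/91 12/141/87 12/161/133 12/161/150
138 13/168/221 13/167/220 12/167/214 13/166/219 10/138/126 11/156/124 11/140/89 12/156/124 12/159/143
```

```bash
python3 - <<'E'
import cv2,numpy as np
im=cv2.imread("pics/w7.png");H=cv2.cvtColor(im,cv2.COLOR_BGR2HSV);m=cv2.inRange(H,(0,0,0),(180,70,255))
for r in range(75,246,9):
    x=np.where(m[r,240:330])[0]+240; print(r,(x.min(),x.max(),x.mean().round(1)) if len(x) else None)
E
cat > k.py <<'E'
from d import *
s=np.sin(np.radians(25));c=np.cos(np.radians(25));zp=np.array([0,0,-c])+s*hy;Rp=ori(zp,hx)
print(move(mid+.004*zp,Rp),tool()[:3,:3].T@[0,0,1])
E
python3 k.py
```

```text
75 (np.int64(284), np.int64(285), np.float64(284.5))
84 (np.int64(269), np.int64(302), np.float64(285.5))
93 (np.int64(264), np.int64(307), np.float64(285.5))
102 (np.int64(263), np.int64(308), np.float64(285.5))
111 (np.int64(265), np.int64(306), np.float64(285.5))
120 (np.int64(270), np.int64(301), np.float64(285.5))
129 (np.int64(280), np.int64(283), np.float64(281.5))
138 (np.int64(280), np.int64(283), np.float64(281.5))
147 (np.int64(277), np.int64(285), np.float64(281.0))
156 (np.int64(278), np.int64(286), np.float64(282.0))
165 (np.int64(278), np.int64(287), np.float64(282.5))
174 (np.int64(278), np.int64(286), np.float64(282.0))
183 (np.int64(278), np.int64(287), np.float64(282.5))
192 (np.int64(279), np.int64(286), np.float64(282.5))
201 (np.int64(279), np.int64(287), np.float64(283.0))
210 (np.int64(279), np.int64(287), np.float64(283.0))
219 (np.int64(279), np.int64(287), np.float64(283.0))
228 (np.int64(278), np.int64(288), np.float64(283.0))
237 (np.int64(278), np.int64(286), np.float64(282.0))
(array([-0.002 , -0.0008,  0.1704]), array([ 0.0007, -0.0001,  0.0015])) [ 0.0046859  -0.41881415 -0.90805988]
```

```bash
sed -i 's/radians(13.3)/radians(14.6)/; s/\[.534,-.290,.04\]/[.534,-.2895,.04]/' d.py; python3 k.py; python3 -m inch '[[-0.001,0.0005,0.04,0,0,-0.002,0.36],[-0.0018,0.0005,0.08,0,0,-0.002,0.36],[-0.0018,0.0005,0.12,0,0,-0.002,0.36],[-0.0018,0.0005,0.15,0,0,-0.002,0.36],[-0.0018,0.0005,0.17,0,0,-0.002,0.36],[-0.0018,0.0005,0.17,0,0,-0.002,0.36],[-0.0018,0.0005,0.17,0,0,-0.002,0.36]]';python3 k.py
```

```text
(array([-0.0019,  0.0007,  0.1697]), array([ 0.0007, -0.0016, -0.0017])) [ 0.0046859  -0.41881415 -0.90805988]
t: 15.97
tcp_pos: [0.4424, -0.3107, 0.0363]
tool_rot: [-2.709, -0.01, 0.253]
contact_force: [-0.2, -0.3, 0.2]
grip_width: 0.358
grip_force: 0.0
(array([-0.001 ,  0.0008, -0.0004]), array([ 0.0005, -0.0015,  0.0004])) [ 0.00956481 -0.4195725  -0.90767143]
```

```bash
python3 -m inch '[[0,0.0005,0,0,-0.0015,0,0.05],[0,0.0005,0,0,-0.0015,0,0.05],[0,0.0005,0,0,-0.0015,0,0.05],[0,0.0005,0,0,-0.0015,0,0.05],[0,0.0005,0,0,-0.0015,0,0.05],[0,0.0005,0,0,-0.0015,0,0.05]]'; python3 -c "
from h import *
log();im,C=shot('wrist','pics/w8.png');print(tool().round(4),tool()[:3,:3].T@[0,0,.12])"
```

```text
t: 16.47
tcp_pos: [0.4436, -0.3121, 0.0382]
tool_rot: [-2.711, -0.004, 0.255]
contact_force: [0.0, 1.8, 6.1]
grip_width: 0.117
grip_force: 30.0
[[ 0.9676  0.2309 -0.1023  0.4436]
 [ 0.2525 -0.8789  0.4047 -0.3121]
 [ 0.0036 -0.4174 -0.9087  0.0382]
 [ 0.      0.      0.      1.    ]] [ 0.00042925 -0.05009246 -0.10904385]
```

```bash
python3 - <<'E'
from h import *
im=cv2.imread("pics/w8.png");C=cam("wrist",tool());H=cv2.cvtColor(im,cv2.COLOR_BGR2HSV);m=cv2.inRange(H,(0,0,0),(180,70,255))
T=tool();pr=proj(C,T[:3,3]+.098*T[:3,0]-[0,0,.008]);print("pred",pr);u,v=pr.astype(int)
M=np.zeros_like(m);cv2.rectangle(M,(u-70,max(v-70,0)),(u+70,v+45),255,-1)
cs,_=cv2.findContours(m&M,cv2.RETR_EXTERNAL,cv2.CHAIN_APPROX_NONE);c=max(cs,key=cv2.contourArea);print(cv2.boundingRect(c))
k=cv2.morphologyEx(m&M,cv2.MORPH_OPEN,np.ones((13,13)));cs,_=cv2.findContours(k,cv2.RETR_EXTERNAL,cv2.CHAIN_APPROX_NONE)
for c in cs:
  if len(c)>30:
    e=cv2.fitEllipse(c);print(cv2.boundingRect(c),e);w=plane(C,*e[0],.031);print(w,"tool",T[:3,:3].T@(w-[0,0,.002]-T[:3,3]))
    x,y,ww,h=cv2.boundingRect(c);print("dia",plane(C,x,y+h/2,.031)-plane(C,x+ww,y+h/2,.031),plane(C,x+ww/2,y,.031)-plane(C,x+ww/2,y+h,.031))
E
python3 -m inch '[[0,-0.008,-0.018,0,0,0,0.05],[0,-0.02,-0.045,0,0,0,0.05],[0,-0.037,-0.08,0,0,0,0.05],[0,-0.054,-0.118,0,0,0,0.05],[0,-0.071,-0.155,0,0,0,0.05],[0,-0.084,-0.182,0,0,0,0.05],[0,-0.084,-0.182,0,0,0,0.05]]'
```

```text
pred [288.66361429  79.80653545]
(243, 28, 99, 97)
(244, 28, 97, 97) ((292.24212646484375, 79.86117553710938), (98.67963409423828, 102.30174255371094), 34.32729721069336)
[ 0.53879169 -0.289415    0.031     ] tool [0.09780501 0.00588062 0.00778481]
dia [-0.01054755  0.04995429  0.        ] [0.0416534  0.01142972 0.        ]
t: 17.1
tcp_pos: [0.4448, -0.314, 0.2441]
tool_rot: [-2.72, -0.009, 0.256]
contact_force: [1.2, -0.2, -1.2]
grip_width: 0.118
grip_force: 30.0
```

```bash
cat > fin.py <<'E'
from d import *
zt=np.array([.0036,-.4174,-.9087]);zt/=np.linalg.norm(zt);xt=np.array([1.,0,0]);xt-=xt@zt*zt;xt/=np.linalg.norm(xt)
face=np.array([.0952,.0052,.0078])
mx=np.cross([0,0,1],u);Rf=np.c_[mx,np.cross(zm,mx),zm]@np.c_[xt,np.cross(zt,xt),zt].T
tcp=fc-Rf@face
T=tool()
if __name__=="__main__":
  print("tcp",tcp.round(4),"Rf z",Rf[:,2].round(2)); F=T[:3,:3]@face+T[:3,3];print("face now",F.round(4),"err",(F-fc).round(4),"ang",np.degrees(np.arccos(T[:3,:3]@zt@zm)).round(2))
  print("above .08",move(tcp+[0,0,.08],Rf),"final",move(tcp,Rf),np.degrees(Ro.from_matrix(T[:3,:3].T@Rf).magnitude()))
  print(q.round(2),ik(tcp+[0,0,.08],Rf,q),ik(tcp,Rf,q))
  im,C=shot('wrist');H=cv2.cvtColor(im,cv2.COLOR_BGR2HSV);m=cv2.inRange(H,(0,0,0),(180,70,255))
  cv2.imwrite("pics/w_%d.png"%int(read_state()["t"]*100),im)
  m=cv2.morphologyEx(m,cv2.MORPH_OPEN,np.ones((13,13)));n,lab,st,ce=cv2.connectedComponentsWithStats(m);print([(list(map(int,a)),b.round(1)) for a,b in zip(st[1:],ce[1:]) if a[4]>2000])
E
python3 fin.py
```

```text
tcp [ 0.6356 -0.0552  0.1753] Rf z [ 0.32  0.13 -0.94]
face now [ 0.5374 -0.2914  0.2357] err [-0.0716 -0.3279  0.0657] ang 44.77
above .08 (array([ 0.2501, -0.1881,  0.0745]), array([-0.0911, -0.0098, -0.272 ])) final (array([ 0.2494, -0.1554,  0.1475]), array([-0.0911, -0.0098, -0.272 ])) 103.31897454085158
[-0.76  0.46  1.6   0.23  1.44  0.48] (array([-0.19,  0.31,  1.8 ,  0.27,  0.75, -0.73]), 1.61387967862178e-08) (array([-0.19,  0.41,  1.86,  0.34,  0.59, -0.81]), 8.089791046075281e-09)
[([244, 29, 97, 113, 8721], array([292. ,  84.7])), ([261, 167, 43, 191, 4628], array([282. , 273.8])), ([5, 271, 257, 119, 15706], array([163.4, 336.3])), ([305, 292, 255, 91, 13178], array([399.5, 338.2])), ([0, 400, 560, 20, 8017], array([277.2, 412.3]))]
```

```bash
python3 -m inch '[[0.06,-0.05,0.0,-0.0911,-0.0098,-0.272,0.05],[0.06,-0.05,0.0,-0.0911,-0.0098,-0.272,0.05],[0.06,-0.05,0.0,-0.0911,-0.0098,-0.272,0.05],[0.12,-0.1,0.02,-0.0911,-0.0098,-0.272,0.05],[0.12,-0.1,0.02,-0.0911,-0.0098,-0.272,0.05],[0.12,-0.1,0.02,-0.0911,-0.0098,-0.272,0.05],[0.18,-0.15,0.04,-0.0911,-0.0098,-0.272,0.05],[0.18,-0.15,0.04,-0.0911,-0.0098,-0.272,0.05],[0.18,-0.15,0.04,-0.0911,-0.0098,-0.272,0.05],[0.25,-0.188,0.0745,-0.0911,-0.0098,-0.272,0.05],[0.25,-0.188,0.0745,-0.0911,-0.0098,-0.272,0.05],[0.25,-0.188,0.0745,-0.0911,-0.0098,-0.272,0.05]]'; python3 fin.py; python3 - <<'E'
from fin import *
K=camera_info("wrist")["K"];M=camera_info("wrist")["mount"]
def hit(px):
    d=M[:3,:3]@np.linalg.solve(K,[*px,1]);o=M[:3,3];pt=face+.002*zt;return o+d*(zt@(pt-o))/(zt@d)
A,B,L,R=hit((292.5,29)),hit((292.5,142)),hit((244,84)),hit((341,84));print("diam",np.linalg.norm(A-B),np.linalg.norm(L-R),"centre",((A+B)/2).round(4),((L+R)/2).round(4))
E
```

```text
t: 18.15
tcp_pos: [0.6352, -0.0489, 0.2465]
tool_rot: [2.904, -0.106, 1.669]
contact_force: [-0.5, 0.8, -0.8]
grip_width: 0.119
grip_force: 30.0
tcp [ 0.6356 -0.0552  0.1753] Rf z [ 0.32  0.13 -0.94]
face now [0.6327 0.0467 0.2503] err [0.0237 0.0102 0.0803] ang 8.13
above .08 (array([-0.0054,  0.002 , -0.0092]), array([-0.0163, -0.0035, -0.0449])) final (array([-0.0139, -0.0167,  0.0682]), array([-0.0163, -0.0035, -0.0449])) 17.25260966098369
[-0.17  0.35  1.74  0.22  0.86 -0.38] (array([-0.19,  0.31,  1.8 ,  0.27,  0.75, -0.73]), 1.5931631894856072e-09) (array([-0.19,  0.41,  1.86,  0.34,  0.59, -0.81]), 2.5522069211537984e-09)
[([419, 0, 141, 87, 6625], array([485.2,  44.1])), ([244, 29, 97, 113, 8691], array([291.9,  84.7])), ([351, 54, 60, 67, 3235], array([380.4,  87.1])), ([261, 167, 43, 191, 4621], array([282. , 273.6])), ([5, 292, 257, 98, 14018], array([167. , 340.8])), ([306, 292, 254, 91, 13215], array([399.9, 338.3])), ([0, 400, 560, 20, 8018], array([279.8, 412.3]))]
diam 0.051311028477003556 0.05155554383059165 centre [0.0948 0.0041 0.0061] [0.0968 0.0025 0.0069]
```

```bash
python3 -m inch '[[-0.005,0.002,-0.009,-0.0163,-0.0035,-0.0449,0.05],[-0.005,0.002,-0.009,-0.0163,-0.0035,-0.0449,0.05],[-0.005,0.002,-0.009,-0.0163,-0.0035,-0.0449,0.05],[-0.009,-0.007,0.025,-0.0163,-0.0035,-0.0449,0.05],[-0.012,-0.012,0.05,-0.0163,-0.0035,-0.0449,0.05],[-0.0139,-0.0167,0.0682,-0.0163,-0.0035,-0.0449,0.05],[-0.0139,-0.0167,0.0682,-0.0163,-0.0035,-0.0449,0.05],[-0.0139,-0.0167,0.0682,-0.0163,-0.0035,-0.0449,0.05],[-0.0139,-0.0167,0.0682,-0.0163,-0.0035,-0.0449,0.05]]'; python3 fin.py
python3 - <<'E'
from h import *
# check with top + scene cameras: cup mouth, mirror, nuts
for n in("top","scene"):
    im,C=shot(n,"pics/z_%s.png"%n);H=cv2.cvtColor(im,cv2.COLOR_BGR2HSV)
    m=cv2.inRange(H,(19,180,50),(35,255,255));u,v=proj(C,[.609,.0365,.06]).astype(int);M=np.zeros_like(m);cv2.circle(M,(u,v),28,255,-1)
    print(n,"cup px pred",u,v,cv2.boundingRect(m&M),(m&M).sum()//255)
    if n=="top":
        r=H[225:300,140:208];d=cv2.inRange(r,(0,0,0),(16,255,115));k,l,st,ce=cv2.connectedComponentsWithStats(d);print([(list(map(int,a)),(b+[140,225]).round()) for a,b in zip(st[1:],ce[1:]) if 8<a[4]<150])
E
```

```text
t: 18.95
tcp_pos: [0.6338, -0.0599, 0.1779]
tool_rot: [2.788, -0.003, 1.923]
contact_force: [0.2, -0.6, 0.3]
grip_width: 0.116
grip_force: 30.0
tcp [ 0.6356 -0.0552  0.1753] Rf z [ 0.32  0.13 -0.94]
face now [0.6081 0.0321 0.1727] err [-0.0009 -0.0044  0.0027] ang 0.38
above .08 (array([ 0.004 ,  0.0299, -0.0714]), array([-0.0002,  0.0004, -0.0015])) final (array([0.0037, 0.0022, 0.0036]), array([-0.0002,  0.0004, -0.0015])) 0.5764905658267205
[-0.2   0.41  1.86  0.33  0.6  -0.8 ] (array([-0.19,  0.31,  1.8 ,  0.27,  0.75, -0.73]), 9.360507480842172e-11) (array([-0.19,  0.41,  1.86,  0.34,  0.59, -0.81]), 4.357057916192949e-09)
[([244, 29, 97, 112, 8687], array([291.7,  84.5])), ([476, 57, 84, 63, 3187], array([529.1,  91.6])), ([382, 63, 63, 75, 3727], array([412.6, 100. ])), ([261, 167, 43, 191, 4587], array([282.1, 273.1])), ([5, 292, 257, 98, 14000], array([167. , 340.9])), ([305, 292, 255, 91, 13287], array([400. , 338.3])), ([0, 400, 560, 20, 8035], array([278.3, 412.3]))]
top cup px pred 260 200 (249, 187, 24, 26) 196
[]
scene cup px pred 282 249 (271, 232, 26, 38) 844
```

```bash
python3 -m inch '[[0.0037,0.0022,0.0036,0,0,-0.0015,0.05],[0.0037,0.0022,0.0036,0,0,-0.0015,0.05],[0.0037,0.0022,0.0036,0,0,-0.0015,0.05],[0.0037,0.0022,0.0036,0,0,-0.0015,0.05],[0.0037,0.0022,0.0036,0,0,-0.0015,0.05],[0.0037,0.0022,0.0036,0,0,-0.0015,0.05]]'; python3 fin.py | sed -n 2p
python3 - <<'E'
from h import *
im=cv2.imread("pics/z_top.png");H=cv2.cvtColor(im,cv2.COLOR_BGR2HSV)
# nuts: blobs on tray floor differing from local median, saturated darker
g=im[228:298,142:206,2].astype(int);b=cv2.medianBlur(im[228:298,142:206],21)[:,:,2].astype(int)
k,l,st,ce=cv2.connectedComponentsWithStats(((b-g)>18).astype(np.uint8));C=cam("top")
print([(int(a[4]),(p+[142,228]).round(1),plane(C,*(p+[142,228]),.017).round(3)) for a,p in zip(st[1:],ce[1:]) if 8<a[4]<80])
E
```

```text
t: 19.6
tcp_pos: [0.6352, -0.0547, 0.1746]
tool_rot: [2.788, 0.0, 1.933]
contact_force: [-0.8, 0.3, -1.0]
grip_width: 0.115
grip_force: 30.0
face now [0.6086 0.037  0.1691] err [-0.0004  0.0005 -0.0009] ang 0.12
[(30, array([200.8, 237. ]), array([0.504, 0.22 , 0.017])), (12, array([187.4, 233.8]), array([0.514, 0.261, 0.017])), (14, array([143.4, 243.1]), array([0.487, 0.394, 0.017])), (74, array([187. , 260.1]), array([0.435, 0.262, 0.017])), (22, array([204.6, 262. ]), array([0.428, 0.208, 0.017])), (15, array([156.1, 277.3]), array([0.385, 0.354, 0.017])), (24, array([186.7, 288.8]), array([0.349, 0.262, 0.017])), (25, array([201.7, 290.5]), array([0.344, 0.217, 0.017])), (15, array([167.4, 296.6]), array([0.327, 0.32 , 0.017]))]
```

```bash
python3 -c "
from plant import *
print(job_done())"
```

```text
the job is handed in; nothing more can be done
None
```

I handed the job in at about 20 s; the interface gave no pass or fail. The three nuts were in the tray and the empty cup let go in the middle of the stand, and the mirror is held free above it, by my measurements within about 1 mm and 0.2° of target.

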